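Pack three exhibit cases into the evidence carton

ROBOT

A 6-joint arm with a two-finger parallel gripper is mounted at the origin on the work surface. World frame = base frame: x ahead of the robot, y to its left, z up, the work surface at z = 0. Lengths are in mm, angles in rad, forces in N, time in s.
With the tool pointing down it reaches from about 400 to 925 mm from the base axis. Payload 12.5 kg.
Tool frame: the origin (TCP) lies at the very end of the fingers, on their centre line; the grasp point (between the pads) lies 19 mm behind it; z points along the fingers, y is the direction in which the jaws open and shut (so a half turn about z gives the same grasp; the last joint's range is limited). The gripper opens to 95 mm and grips with 3 to 60 N. Pads are 20 mm wide; open, the fingers measure 119 mm over their backs; the gripper's body (75 mm by 180 mm) begins 59 mm behind the grasp point.
Start: joints at [-1.423, 0.491, 1.559, -0, 1.092, -0.106], TCP at [156.95, -604.994, 177.961] pointing down, gripper open.
Joint ranges: [-3.1, 3.1], [-0.84, 2.19], [0.05, 2.79], [-1.13, 4.28], [0.06, 2.93], [-2.69, 2.69]. Speed limits (rad/s): [2.22, 2.22, 2.79, 3.14, 3.14, 3.14].

INTERFACE

Orientations are given as [roll, pitch, yaw] about the fixed x, y, z axes, in that order (R = Rz(yaw) Ry(pitch) Rx(roll)).
In Python, from cell import env, read_camera, get_calibration gives the robot as it stands.
- The arm moves only by the tool arm_command, never from a script. Its argument "targets" is a list of rows, each a list of 3 entries, a list of its own where there are three numbers: the turn, a rotation vector about the tool's x, y, z in rad, then the shift along the tool's x, y, z in m, then the closure in counts, from 0 (fully open) to 255 (shut). In form: [[[rx, ry, rz], [tx, ty, tz], fingers], ...]. A call has 1 to 8 rows; each row is the pose to reach, as a shift and turn from the pose commanded when the call began, along the tool's axes at that moment; what a row does not reach only later rows make up. A row lasts 1/10 s, in which the tool goes at most 50 mm and 8.59 degrees, less where a joint would pass 70% of its speed; a pose out of reach is approached as far as the arm can. A call with a gripper value outside its range is refused whole. The fingers move at their own pace and stop on an object; the grip force is fixed at half the most. Time passes only in rows, so rows that repeat a pose let the fingers close. It gives the time, the measured TCP pose, the force and the opening at its end, in the units of the state.
- env.state(): the state, without advancing time (a new reading comes with each control period).
- read_camera(name): name is "side" or "top" or "wrist"; returns (picture, depth): 384x512x3 uint8, blue, green, red; 384x512 float32, mm along the optical axis (not along the pixel's ray), 0 where there is no reading.
- get_calibration(name): a dict with "vfov" (degrees; the focal length in pixels is half the picture's height over the tangent of half this angle, whatever the lens; pixels are square), "cx", "cy" (the principal point, pixels), "world_from_camera" (4x4, takes a point from camera to world coordinates). Camera axes: x right, y down, z forward; pixel columns grow to the right and rows downward; lengths in mm; the calibration is good to about 2 mm. The wrist camera is an equidistant fisheye: a pixel r from the principal point sees the ray r / f radians off the axis. A picture is of the moment at which its call begins: read the wrist's pose just before it. get_calibration takes no time and is no camera call; for the wrist camera it gives the pose at the moment of the call.
- env.job_done(): hands the job in, once; it reports no verdict.
The state is a dict: "t": time; "joints": joint angles; "qvel": joint speeds; "tau": joint torques, N m; "eef_pos": TCP position; "tcp_rot": TCP orientation; "ft_force": force on the tool from outside, world axes, zero at the start; "moment": the same for the moment, N m; "opening": opening from 0.0 (shut) to 1.0 (fully open).
Only numpy, scipy, OpenCV 4.12 (cv2) and the standard library are available. Lean on these libraries where they do the work, as an engineer would, in place of code of your own. Each camera call takes 0.05 s, during which the arm holds its last target.

TASK

Pack the three hard cases (long yellow, green, orange) into the open cardboard carton so that all three stand side by side flat on its floor, grip bars up; they only fit together in the right arrangement. The orange one leans on the sloping stand. Lower each case in rather than dropping it, and leave the tape roll, calculator, stapler, mug and pen box where they are.

Things in the scene. Friction and masses are not known exactly. Their poses are not given: they have to be found in the camera images.
- carton: Open brown cardboard carton, fixed to the table. Inside 212 mm along its x and 162 mm along its y, 55 mm deep; walls 5 mm, rim 60 mm above the table. Flaps are folded down outside, reaching to 129 mm from the centre along x and 104 mm along y. Origin: centre of its underside on the table; z up.
- carton_floor (a point): Centre of the carton's inner floor, 5 mm above the table; same axes as the carton.
- long_case: Long yellow hard case, 200 mm (its x) x 60 mm (its y), lid at 70 mm, about 0.55 kg, standing on the table. Black flat-sided grip bar centred above the lid: 66 mm along x, 14 mm thick along y, from 84 to 110 mm above the underside, on two small feet. Origin: centre of underside; z up through the bar.
- tall_case: Green hard case, 110 mm (its x) x 90 mm (its y), lid at 85 mm, about 0.5 kg, standing on the table. Black flat-sided grip bar centred above the lid: 66 mm along x, 14 mm thick along y, from 99 to 125 mm above the underside, on two small feet. Origin: centre of underside; z up through the bar.
- square_case: Orange hard case, 84 mm (its x) x 90 mm (its y), lid at 65 mm, about 0.32 kg. Starts flat on the stand's deck, its low edge at the lip, so its z leans 30 degrees towards the stand's -x. Black flat-sided grip bar centred above the lid: 66 mm along x, 14 mm thick along y, from 79 to 105 mm above the underside, on two small feet. Origin: centre of underside; z up through the bar.
- stand: White sloping stand, fixed: a deck 118 mm x 130 mm (y) that leans 30 degrees, low edge towards its -x, with a lip along the low edge that stands 18 mm above the deck (measured square to it). Deck centre 56 mm above the table, high edge at 86 mm. Origin: centre of its footprint on the table; z up, x horizontal pointing up the slope.
- tape_roll: Bystander: amber roll of tape lying flat, 90 mm across, 30 mm high. Origin: centre of underside.
- calculator: Bystander: black desk calculator, 130 x 85 x 16 mm. Origin: centre of underside.
- stapler: Bystander: blue and black stapler, 150 x 36 mm, 55 mm high. Origin: centre of underside.
- mug: Bystander: white mug, 80 mm across, 92 mm high, handle at its +y. Origin: centre of underside.
- pen_box: Bystander: dark square pen box, 75 x 75 mm, 85 mm high. Origin: centre of underside.
Mind the look-alikes: they are no part of the job. Several things have the shape of the square_case; the one meant has the colours described above. There is more than one size of the long_case; the one meant has the size given above.

How it is judged:
By the outcome, as a careful person would: the job done as asked, in the order asked, and still so for the second after the job is handed in, with the robot touching nothing.
It also fails if it takes over 72 s, if anything falls off the work surface, if the arm or the gripper's body presses on something with over 40 N, if the wrist force passes 120 N, or if a joint passes its speed limit or range.

## Working session

There is one attempt and no reset: what is moved stays moved. The work goes in short steps, Python scripts to look and compute and a tool call to move; the robot and the scene stay as the last step left them, time stands still between calls to the robot, and variables do not carry over. Pictures are saved under pics/ and viewed, and the job is handed in when it is done.

Besides the shell and the picture viewer there is one more tool, called in YAML: its name, and indented under it one key for each argument. arm_command: Moves the arm, as the interface text tells. Its arguments: {"type":"object","properties":{"targets":{"type":"array"}},"required":["targets"]}

```bash
ls; mkdir -p pics; python3 - <<'E'
from cell import env, read_camera, get_calibration
import cv2, numpy as np
for n in ["top","side"]:
    im,d=read_camera(n); cv2.imwrite(f"pics/{n}0.png",im); np.save(f"pics/{n}0.npy",d)
    print(n,get_calibration(n))
print(env.state())
E
```

```text
pics
top {'vfov': 49.59812095630544, 'cx': 256.80579443467894, 'cy': 191.3328842751834, 'world_from_camera': array([[ 2.39171619e-02, -9.98235519e-01,  5.43490400e-02,
         4.26426762e+02],
       [-9.99583929e-01, -2.47554362e-02, -1.48032977e-02,
         3.67405804e+01],
       [ 1.61226118e-02, -5.39723741e-02, -9.98412262e-01,
         1.45195614e+03],
       [ 0.00000000e+00,  0.00000000e+00,  0.00000000e+00,
         1.00000000e+00]])}
side {'vfov': 57.41611803511044, 'cx': 258.6684928832031, 'cy': 192.77160447623677, 'world_from_camera': array([[-8.26329142e-01, -3.02818760e-01,  4.74848342e-01,
         5.63792330e+01],
       [-5.62930152e-01,  4.69589162e-01, -6.80143855e-01,
         6.30887527e+02],
       [-1.70233165e-02, -8.29329137e-01, -5.58501020e-01,
         5.43816142e+02],
       [ 0.00000000e+00,  0.00000000e+00,  0.00000000e+00,
         1.00000000e+00]])}
{'t': 0.1, 'joints': array([-1.42257707e+00,  4.91475128e-01,  1.55935819e+00, -3.88548979e-06,
        1.09167798e+00, -1.05590933e-01]), 'qvel': array([ 0.00015185, -0.0026682 , -0.00256626, -0.00117301, -0.00066922,
        0.00055761]), 'tau': array([ 2.75629260e-03, -6.13626480e+01, -2.58603859e+01,  6.94394507e-02,
        4.70408262e-02, -5.53599909e-05]), 'eef_pos': array([ 156.92629481, -604.74326139,  177.44564008]), 'tcp_rot': array([-3.14067876e+00, -9.33933485e-05,  2.53811937e-01]), 'ft_force': array([0.65858826, 0.54158213, 0.13054829]), 'moment': array([-0.04284207,  0.02531983, -0.01823343]), 'opening': 1.0035575360866718}
```

View pics/top0.png

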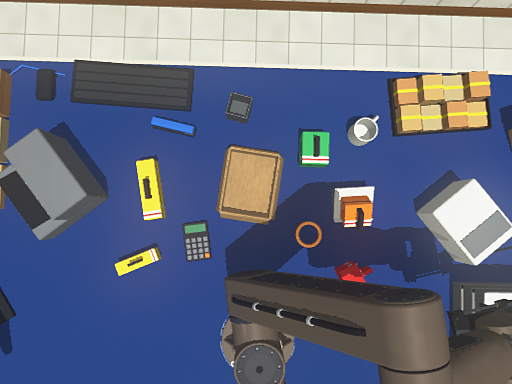

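View pics/side0.png

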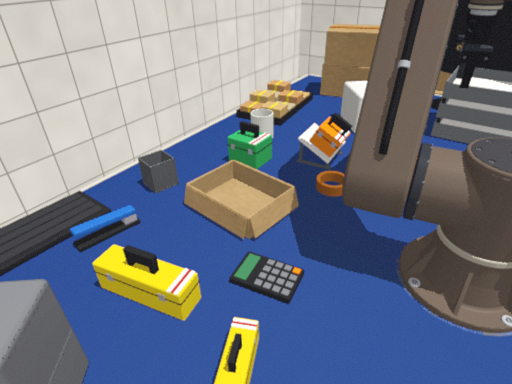

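```bash
cat > h.py <<'E'
import cv2, numpy as np
from cell import env, read_camera, get_calibration
def cloud(d,c):
    h,w=d.shape; f=h/2/np.tan(np.radians(c["vfov"]/2))
    v,u=np.mgrid[:h,:w].astype(float)
    P=np.stack([(u-c["cx"])/f*d,(v-c["cy"])/f*d,d,np.ones_like(d)],-1)@c["world_from_camera"].T
    P=P[...,:3].copy(); P[d<=0]=np.nan
    return P
E
python3 - <<'E'
from h import *
im=cv2.imread("pics/top0.png"); d=np.load("pics/top0.npy"); P=cloud(d,get_calibration("top"))
def crop(u,v,n,r=40): return cv2.resize(im[v-r:v+r,u-r:u+r],(260,260),interpolation=cv2.INTER_NEAREST)
L=[(149,188),(137,261),(315,147),(355,210),(251,183),(353,265)]
A=[crop(u,v,0) for u,v in L]
cv2.imwrite("pics/crops.png",np.vstack([np.hstack(A[:3]),np.hstack(A[3:])]))
hsv=cv2.cvtColor(im,cv2.COLOR_BGR2HSV)
for n,(u,v),r,zmin in [("long",(149,188),40,62),("short",(137,261),28,30),("green",(315,147),26,78),("carton",(251,183),48,50)]:
    sub=P[v-r:v+r,u-r:u+r].reshape(-1,3); s=sub[(sub[:,2]>zmin)]
    for nm,q in [("all",s),("lid",s[s[:,2]<{"long":80,"short":60,"green":92,"carton":70}[n]]),("bar",s[s[:,2]>{"long":100,"short":60,"green":115,"carton":70}[n]])]:
        if len(q)<4: continue
        print(n,nm,len(q),cv2.minAreaRect(q[:,:2].astype(np.float32)),"z",np.percentile(q[:,2],[5,50,95]).round(1),"mean",q.mean(0).round(1))
tb=P[120:130,255:290].reshape(-1,3); print("table",np.nanmedian(tb,0))
E
```

```text
long all 1106 ((500.67230224609375, 376.7637939453125), (200.5204315185547, 62.417259216308594), 10.345251083374023) z [ 65.6  70.8 110.4] mean [499.8 374.7  74.5]
long lid 982 ((500.67230224609375, 376.7637939453125), (200.5204315185547, 62.417259216308594), 10.345251083374023) z [65.4 70.3 75.6] mean [500.  374.7  70.4]
long bar 99 ((500.10430908203125, 375.88641357421875), (63.46406555175781, 15.82388687133789), 8.725608825683594) z [102.2 110.6 116. ] mean [500.1 375.6 110.3]
short all 563 ((258.5936279296875, 413.143798828125), (43.02859878540039, 142.5203399658203), 23.00815200805664) z [44.6 50.7 77.8] mean [259.2 410.8  52.6]
short lid 515 ((258.5936279296875, 413.143798828125), (43.02859878540039, 142.5203399658203), 23.00815200805664) z [44.5 50.4 55.4] mean [259.2 410.7  50.1]
short bar 48 ((258.06634521484375, 413.80279541015625), (9.722301483154297, 48.374053955078125), 23.004779815673828) z [73.3 78.8 84.4] mean [258.7 411.9  78.8]
green all 878 ((650.2470703125, -172.63339233398438), (108.93904876708984, 90.41735076904297), 0.7237213850021362) z [ 80.6  85.7 125.7] mean [ 649.1 -172.2   90.1]
green lid 755 ((650.2470703125, -172.63339233398438), (108.93904876708984, 90.41735076904297), 0.7237213850021362) z [80.3 85.4 89.8] mean [ 648.8 -172.2   85.2]
green bar 96 ((650.6220703125, -172.83851623535156), (14.679706573486328, 64.869384765625), 88.43605041503906) z [119.2 125.3 129.8] mean [ 651.8 -172.7  125. ]
carton all 725 ((528.48828125, 42.21253967285156), (184.28175354003906, 234.4449920654297), 82.39152526855469) z [51.9 59.2 64.5] mean [527.2  42.3  58.8]
carton lid 725 ((528.48828125, 42.21253967285156), (184.28175354003906, 234.4449920654297), 82.39152526855469) z [51.9 59.2 64.5] mean [527.2  42.3  58.8]
table [ 7.42929685e+02 -3.28738665e+01  1.16139244e-01]
```

View pics/crops.png

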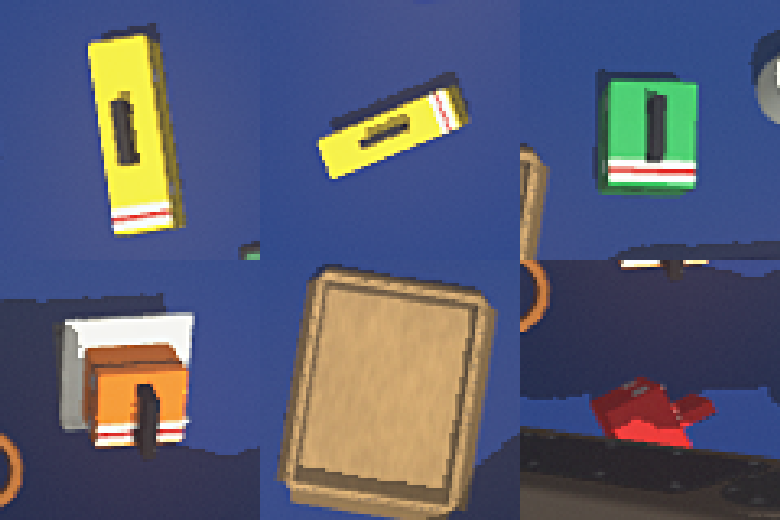

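```bash
python3 - <<'E'
from h import *
im=cv2.imread("pics/top0.png"); d=np.load("pics/top0.npy"); P=cloud(d,get_calibration("top"))
hsv=cv2.cvtColor(im,cv2.COLOR_BGR2HSV).astype(int)
u0,v0,r=355,210,30
S=(slice(v0-r,v0+r),slice(u0-r,u0+r))
H=hsv[S].reshape(-1,3);Q=P[S].reshape(-1,3)
org=(H[:,0]<18)&(H[:,1]>150)&(H[:,2]>190)&(Q[:,2]>60)
def plane(q):
    for _ in range(4):
        c=q.mean(0);n=np.linalg.svd(q-c)[2][2]; n*=np.sign(n[2]); e=(q-c)@n; q=q[abs(e)<2.5*e.std()]
    return c,n,q
c,n,q=plane(Q[org]);print("lid",len(q),c.round(1),n.round(3))
e1=np.cross([0,1,0],n);e1/=np.linalg.norm(e1);e2=np.cross(n,e1)
print("  rect in plane (e1 up-ish slope,e2)",e1.round(3),e2.round(3),cv2.minAreaRect(np.c_[(q-c)@e1,(q-c)@e2].astype(np.float32)))
# lid incl white stripes: all points within 4mm of plane
w=Q[(abs((Q-c)@n)<8)&(Q[:,2]>60)]
rect=cv2.minAreaRect(np.c_[(w-c)@e1,(w-c)@e2].astype(np.float32));print("lid all",len(w),rect)
m=rect[0];print(" lid centre",(c+m[0]*e1+m[1]*e2).round(1))
b=Q[((Q-c)@n>28)&((Q-c)@n<55)&(Q[:,2]>60)]
rb=cv2.minAreaRect(np.c_[(b-c)@e1,(b-c)@e2].astype(np.float32));m=rb[0]
print("bar",len(b),rb,"top ctr",(c+m[0]*e1+m[1]*e2+n*np.median((b-c)@n)).round(1),"h",np.percentile((b-c)@n,[5,50,95]),b.mean(0))
wh=(H[:,1]<30)&(H[:,2]>200)&(Q[:,2]>40)
c2,n2,q2=plane(Q[wh]);print("deck?",len(q2),c2,n2)
# carton picture, rectified on plane z=60
c=get_calibration("top");f=192/np.tan(np.radians(c["vfov"]/2));T=np.linalg.inv(c["world_from_camera"])
def img(z,s=3):
    gx,gy=np.mgrid[680:380:-1/s*1.0,180:-100:-1/s]
    X=np.stack([gx,gy,np.full_like(gx,z),np.ones_like(gx)],-1)@T.T
    return cv2.remap(im,(f*X[...,0]/X[...,2]+c["cx"]).astype(np.float32),(f*X[...,1]/X[...,2]+c["cy"]).astype(np.float32),cv2.INTER_CUBIC)
cv2.imwrite("pics/rim.png",cv2.resize(img(60,2),(560,600)))
E
```

```text
lid 341 [ 442.1 -308.6  115.4] [-0.495 -0.04   0.868]
  rect in plane (e1 up-ish slope,e2) [ 0.868 -0.     0.496] [-0.02   0.999  0.034] ((-12.952289581298828, -3.0974655151367188), (81.8769760131836, 88.00677490234375), 3.8539340496063232)
lid all 524 ((-13.18313217163086, -1.6103630065917969), (85.26713562011719, 90.9752197265625), 5.390233993530273)
 lid centre [ 430.7 -310.3  108.8]
bar 99 ((-13.71323013305664, -2.985684394836426), (65.7317123413086, 16.046602249145508), 4.0906982421875) top ctr [ 411.1 -313.2  142.2] h [31.45841608 38.78490076 43.38423655] [ 412.4677998  -311.96525341  142.87498727]
deck? 364 [ 492.60552854 -312.39165928   81.06346539] [ 0.12567244 -0.02319451  0.99180061]
```

View pics/rim.png

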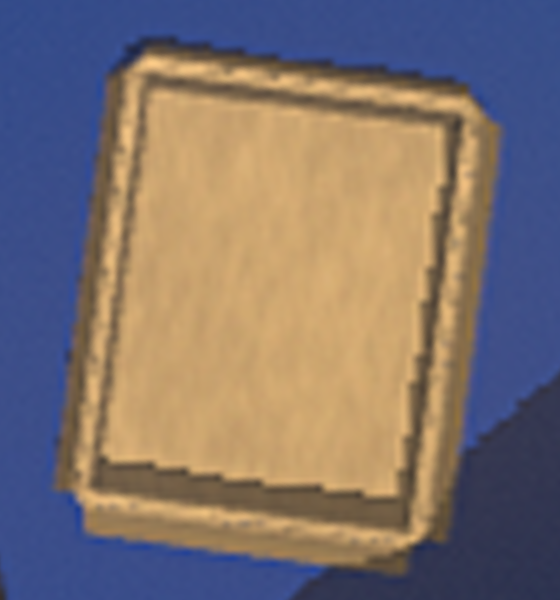

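```bash
cat >> h.py <<'E'
from scipy.spatial.transform import Rotation as R
def plan(goals):
    """goals: (xyz, rpy or None(keep), fingers). prints rows in current tool axes"""
    s=env.state(); p0=np.array(s["eef_pos"]); R0=R.from_euler("xyz",s["tcp_rot"])
    pp,rp=p0,R0
    for xyz,rpy,fg in goals:
        r=R0 if rpy is None else R.from_euler("xyz",rpy)
        t=R0.inv().apply(np.array(xyz)-p0)/1000; w=(R0.inv()*r).as_rotvec()
        n=max(np.linalg.norm(np.array(xyz)-pp)/50,np.degrees((rp.inv()*r).magnitude())/8.59)
        print([w.round(3).tolist(),t.round(4).tolist(),fg],"rows",round(n,1)); pp,rp=np.array(xyz),r
def st():
    s=env.state(); print("t",round(s["t"],2),"p",np.round(s["eef_pos"],1),"rpy",np.round(s["tcp_rot"],3),"F",np.round(s["ft_force"],1),"op",round(s["opening"],3),"j",np.round(s["joints"],2))
E
python3 - <<'E'
from h import *
st()
d=[np.pi,0,-.133]
plan([((330,-430,300),[np.pi,0,.1],0),((500,-200,380),d,0),((500,40,400),d,0)])
E
```

```text
t 0.1 p [ 156.9 -604.7  177.4] rpy [-3.141 -0.     0.254] F [0.7 0.5 0.1] op 1.004 j [-1.42  0.49  1.56 -0.    1.09 -0.11]
[[-0.001, -0.0, 0.154], [0.2114, -0.1258, -0.1224], 0] rows 5.5
[[-0.001, 0.0, 0.387], [0.4337, -0.3058, -0.2022], 0] rows 5.9
[[-0.001, 0.0, 0.387], [0.494, -0.5381, -0.222], 0] rows 4.8
```

arm_command:
  targets:
    - [[0,0,0.154],[0.211,-0.126,-0.122],0]
    - [[0,0,0.154],[0.211,-0.126,-0.122],0]
    - [[0,0,0.154],[0.211,-0.126,-0.122],0]
    - [[0,0,0.154],[0.211,-0.126,-0.122],0]
    - [[0,0,0.154],[0.211,-0.126,-0.122],0]
    - [[0,0,0.387],[0.434,-0.306,-0.202],0]
    - [[0,0,0.387],[0.434,-0.306,-0.202],0]
    - [[0,0,0.387],[0.434,-0.306,-0.202],0]

```text
t: 0.9
eef_pos: [400.2, -331.3, 331.2]
tcp_rot: [-3.142, 0.0, -0.137]
ft_force: [0.6, -0.6, 0.2]
opening: 1.001
```

```bash
python3 - <<'E'
from h import *
st()
d=[np.pi,0,-.133]
plan([((500,-200,380),d,0),((500,40,400),d,0)])
E
```

```text
t 0.9 p [ 400.2 -331.3  331.2] rpy [-3.142  0.    -0.137] F [ 0.6 -0.6  0.2] op 1.001 j [-0.82  0.21  1.58 -0.    1.35  0.89]
[[-0.0, 0.0, -0.004], [0.0809, -0.1437, -0.0488], 0] rows 3.4
[[-0.0, 0.0, -0.004], [0.0482, -0.3814, -0.0688], 0] rows 4.8
```

arm_command:
  targets:
    - [[0,0,0],[0.081,-0.144,-0.049],0]
    - [[0,0,0],[0.081,-0.144,-0.049],0]
    - [[0,0,0],[0.048,-0.381,-0.069],0]
    - [[0,0,0],[0.048,-0.381,-0.069],0]
    - [[0,0,0],[0.048,-0.381,-0.069],0]
    - [[0,0,0],[0.048,-0.381,-0.069],0]
    - [[0,0,0],[0.048,-0.381,-0.069],0]
    - [[0,0,0],[0.048,-0.381,-0.069],0]

```text
t: 1.7
eef_pos: [497.4, 40.1, 399.9]
tcp_rot: [3.141, 0.0, -0.133]
ft_force: [0.8, -0.2, 0.8]
opening: 1.003
```

```bash
python3 - <<'E'
from h import *
st()
c=get_calibration("wrist");im,d=read_camera("wrist");print(c)
np.savez("pics/w1.npz",im=im,d=d,**c);cv2.imwrite("pics/w1.png",im)
im,d=read_camera("top");cv2.imwrite("pics/top1.png",im);np.save("pics/top1.npy",d)
st()
E
```

```text
t 1.7 p [497.4  40.1 399.9] rpy [ 3.141  0.    -0.133] F [ 0.8 -0.2  0.8] op 1.003 j [-0.05  0.15  1.48 -0.    1.51  1.65]
{'vfov': 65.70646984690485, 'cx': 248.72610846800413, 'cy': 193.87389873130732, 'world_from_camera': array([[-1.33818755e-01, -9.53864075e-01, -2.68767312e-01,
         5.71867794e+02],
       [-9.91005713e-01,  1.28931123e-01,  3.58391229e-02,
         2.82970220e+01],
       [ 4.66819594e-04,  2.71145889e-01, -9.62538149e-01,
         6.07376550e+02],
       [ 0.00000000e+00,  0.00000000e+00,  0.00000000e+00,
         1.00000000e+00]])}
t 1.8 p [497.8  42.8 400.2] rpy [-3.141e+00 -1.000e-03 -1.280e-01] F [ 0.2 -0.9 -0.7] op 1.002 j [-0.05  0.15  1.48  0.    1.51  1.65]
```

View pics/w1.png

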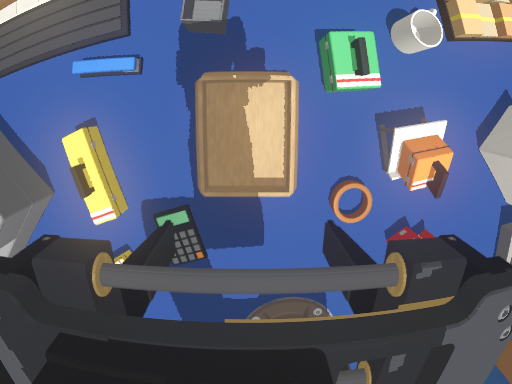

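```bash
cat >> h.py <<'E'
def wproj(c,X):
    f=192/np.tan(np.radians(c["vfov"]/2)); T=np.linalg.inv(c["world_from_camera"])
    q=X@T[:3,:3].T+T[:3,3]; rho=np.hypot(q[...,0],q[...,1]); th=np.arctan2(rho,q[...,2]); k=f*th/np.maximum(rho,1e-9)
    return (k*q[...,0]+c["cx"]).astype(np.float32),(k*q[...,1]+c["cy"]).astype(np.float32)
def wrect(im,c,x0,x1,y0,y1,z,s):
    gx,gy=np.mgrid[x1:x0:-1/s,y1:y0:-1/s]
    u,v=wproj(c,np.stack([gx,gy,np.full_like(gx,z)],-1)); return cv2.remap(im,u,v,cv2.INTER_CUBIC)
def wcloud(d,c):
    f=192/np.tan(np.radians(c["vfov"]/2)); v,u=np.mgrid[:384,:512].astype(float)
    a,b=u-c["cx"],v-c["cy"]; r=np.hypot(a,b); th=r/f; k=np.tan(th)*d/np.maximum(r,1e-9)
    q=np.stack([k*a,k*b,d],-1)@c["world_from_camera"][:3,:3].T+c["world_from_camera"][:3,3]; q[(d<=0)|(th>1.4)]=np.nan; return q
E
python3 - <<'E'
from h import *
w=np.load("pics/w1.npz");c={k:w[k] for k in ["vfov","cx","cy","world_from_camera"]}
cv2.imwrite("pics/rimw.png",wrect(w["im"],c,380,680,-100,180,60,2))
P=wcloud(w["d"],c);v,u=140,245
print("floor",P[140,245],"table",P[250,310],P[30,270])
b=P[40:120,150:350].reshape(-1,3)
for n,(u0,u1,v0,v1),lo,hi in [("long bar",(60,130,120,230),98,120),("green bar",(315,385,25,100),112,135),("long lid",(60,130,120,230),64,78)]:
    q=P[v0:v1,u0:u1].reshape(-1,3);q=q[(q[:,2]>lo)&(q[:,2]<hi)];print(n,len(q),cv2.minAreaRect(q[:,:2].astype(np.float32)),q.mean(0).round(1))
q=P[115:210,370:460].reshape(-1,3);q=q[q[:,2]>122];print("orange top",len(q),q.mean(0))
E
```

```text
floor [517.00004875  43.0233302    5.69999591] table [ 2.50132684e+02 -7.10899072e+01  2.17085121e-02] [737.11098645 -37.58224553   1.50281067]
long bar 297 ((501.0690612792969, 372.6114196777344), (66.39366149902344, 16.997390747070312), 11.472891807556152) [501.7 370.5 108.1]
green bar 375 ((650.337890625, -176.4372100830078), (14.653037071228027, 66.1860580444336), 89.27655792236328) [ 650.4 -174.8  123.5]
long lid 1963 ((500.3992004394531, 372.23779296875), (200.3216552734375, 60.706790924072266), 10.252904891967773) [502.3 366.9  70.4]
orange top 676 [ 438.32625804 -311.31907131  133.0903094 ]
```

View pics/rimw.png

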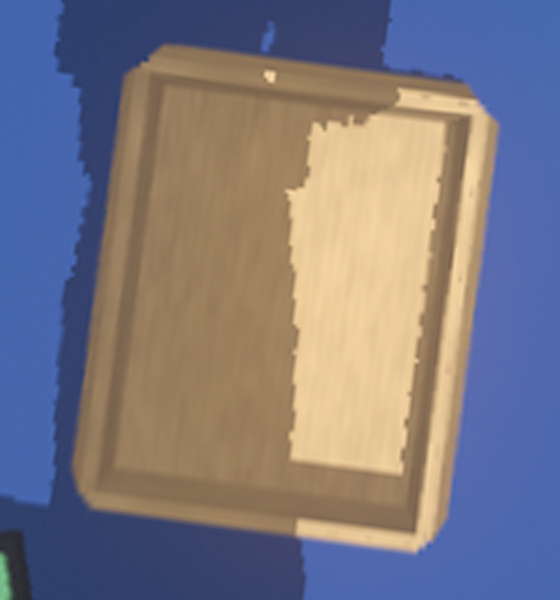

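```bash
python3 - <<'E'
from h import *
st()
c=get_calibration("wrist");im,d=read_camera("wrist");print(c["world_from_camera"][:3,3])
st()
np.savez("pics/w2.npz",im=im,d=d,**c)
P=wcloud(d,c)
for n,(u0,u1,v0,v1),lo,hi in [("long bar",(60,130,120,230),98,120),("green bar",(315,385,25,100),112,135),("long lid",(60,130,120,230),64,78),("green lid",(315,385,25,100),79,91)]:
    q=P[v0:v1,u0:u1].reshape(-1,3);q=q[(q[:,2]>lo)&(q[:,2]<hi)];print(n,len(q),cv2.minAreaRect(q[:,:2].astype(np.float32)),q.mean(0).round(1))
cv2.imwrite("pics/rimw2.png",wrect(im,c,380,680,-100,180,60,2))
H=cv2.cvtColor(im,cv2.COLOR_BGR2HSV)[115:210,370:460].reshape(-1,3);Q=P[115:210,370:460].reshape(-1,3)
m=(H[:,0]<18)&(H[:,1]>150)&(H[:,2]>180)&(Q[:,2]>80)
q=Q[m]
n=np.array([-.5*np.cos(.075),-.5*np.sin(.075),.866]);h=q@n
print("orange heights along n",np.percentile(h,[5,25,50,75,95]))
hl=np.median(h);e1=np.array([.866*np.cos(.075),.866*np.sin(.075),.5]);e2=np.cross(n,e1)
for a,b,nm in [(-6,6,"lid"),(30,50,"bar")]:
    w=Q[((Q@n-hl)>a)&((Q@n-hl)<b)&(Q[:,2]>60)]
    rc=cv2.minAreaRect(np.c_[w@e1,w@e2].astype(np.float32));hm=np.median(w@n)
    print(nm,len(w),rc,(rc[0][0]*e1+rc[0][1]*e2+hm*n).round(1),hm-hl)
E
```

```text
t 1.8 p [497.8  42.8 400.2] rpy [-3.141e+00 -1.000e-03 -1.280e-01] F [ 0.2 -0.9 -0.7] op 1.002 j [-0.05  0.15  1.48  0.    1.51  1.65]
[572.14412523  31.22618214 607.77427838]
t 1.85 p [497.6  40.5 399.7] rpy [-3.142 -0.    -0.129] F [ 0.2 -0.3 -0.5] op 0.993 j [-0.05  0.15  1.48  0.    1.51  1.65]
long bar 297 ((501.06182861328125, 372.6785583496094), (65.6784896850586, 15.314685821533203), 10.202969551086426) [501.6 370.4 108. ]
green bar 384 ((650.4150390625, -177.0994415283203), (15.941022872924805, 66.3045654296875), 89.27542877197266) [ 650.1 -175.   123.6]
long lid 1982 ((500.64166259765625, 372.18707275390625), (200.43284606933594, 62.46499252319336), 10.101137161254883) [502.2 367.   70.4]
green lid 2129 ((650.51318359375, -176.51065063476562), (90.41154479980469, 110.38671875), 89.83222961425781) [ 648.4 -171.1   85.6]
orange heights along n [-136.98532888 -116.66275893 -111.06139873 -108.58159646 -107.04602877]
lid 903 ((404.4091796875, -345.596435546875), (84.63304901123047, 92.29622650146484), 0.7255408763885498) [ 429.2 -314.3  108.3] 2.605509731279426
bar 259 ((403.29266357421875, -345.8321228027344), (15.256697654724121, 66.12960815429688), 89.32235717773438) [ 409.  -316.1  141.1] 41.129654723790765
```

View pics/rimw2.png

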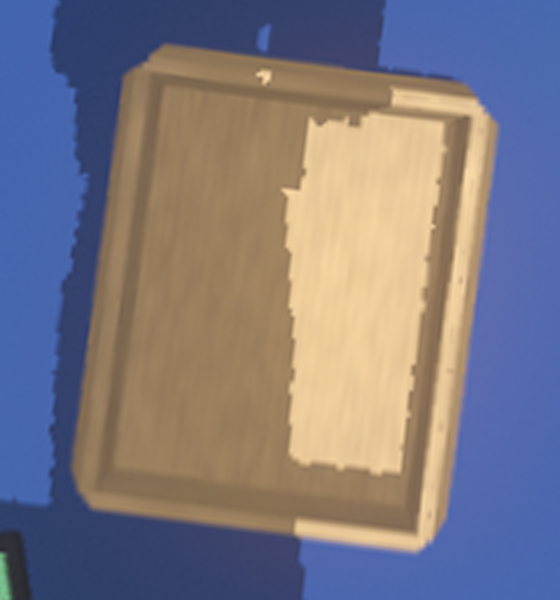

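```bash
python3 - <<'E'
from h import *
st()
d=[np.pi,0,.178]
plan([((500,260,300),d,0),((501,374,150),d,0)])
E
```

```text
t 1.85 p [497.6  40.5 399.7] rpy [-3.142 -0.    -0.129] F [ 0.2 -0.3 -0.5] op 0.993 j [-0.05  0.15  1.48  0.    1.51  1.65]
[[-0.0, -0.0, -0.307], [-0.0258, -0.218, 0.0997], 0] rows 4.8
[[-0.0, -0.0, -0.307], [-0.0394, -0.3312, 0.2497], 0] rows 3.8
```

arm_command:
  targets:
    - [[0,0,-0.307],[-0.026,-0.218,0.1],0]
    - [[0,0,-0.307],[-0.026,-0.218,0.1],0]
    - [[0,0,-0.307],[-0.026,-0.218,0.1],0]
    - [[0,0,-0.307],[-0.026,-0.218,0.1],0]
    - [[0,0,-0.307],[-0.039,-0.331,0.25],0]
    - [[0,0,-0.307],[-0.039,-0.331,0.25],0]
    - [[0,0,-0.307],[-0.039,-0.331,0.25],0]
    - [[0,0,-0.307],[-0.039,-0.331,0.25],0]

```text
t: 2.65
eef_pos: [503.0, 354.1, 166.6]
tcp_rot: [3.141, 0.0, 0.172]
ft_force: [0.6, 0.1, 0.6]
opening: 1.002
```

arm_command:
  targets:
    - [[0,0,0],[0,0,0],0]
    - [[0,0,0],[0,0,0],0]

```text
t: 2.85
eef_pos: [502.8, 353.3, 167.6]
tcp_rot: [3.14, 0.002, 0.174]
ft_force: [0.9, -0.7, 1.0]
opening: 1.001
```

```bash
python3 - <<'E'
from h import *
st()
c=get_calibration("wrist");im,d=read_camera("wrist")
st()
np.savez("pics/w3.npz",im=im,d=d,**c);cv2.imwrite("pics/w3.png",im)
P=wcloud(d,c)
for lo,hi in [(98,120),(64,78)]:
    q=P[:300].reshape(-1,3);q=q[(q[:,2]>lo)&(q[:,2]<hi)&(abs(q[:,0]-500)<115)&(abs(q[:,1]-374)<70)];print(len(q),cv2.minAreaRect(q[:,:2].astype(np.float32)))
E
```

```text
t 2.85 p [502.8 353.3 167.6] rpy [3.14e+00 2.00e-03 1.74e-01] F [ 0.9 -0.7  1. ] op 1.001 j [ 0.51  0.49  1.6  -0.    1.06  1.9 ]
t 2.9 p [503.4 353.1 168.9] rpy [ 3.141 -0.     0.173] F [1.  0.8 1.4] op 1.002 j [ 0.5   0.49  1.6  -0.    1.06  1.9 ]
1070 ((500.4568176269531, 373.7086181640625), (65.18087005615234, 14.348603248596191), 10.450751304626465)
8705 ((500.5352478027344, 373.7045593261719), (199.7196502685547, 60.10291290283203), 10.252054214477539)
```

View pics/w3.png

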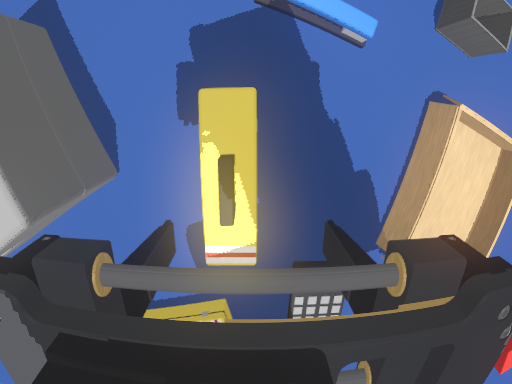

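```bash
python3 - <<'E'
from h import *
st()
d=[np.pi,0,.179]
plan([((500.5,373.7,150),d,0),((500.5,373.7,80),d,0)])
E
```

```text
t 2.9 p [503.4 353.1 168.9] rpy [ 3.141 -0.     0.173] F [1.  0.8 1.4] op 1.002 j [ 0.5   0.49  1.6  -0.    1.06  1.9 ]
[[0.0, -0.0, -0.006], [0.0007, -0.0208, 0.0189], 0] rows 0.6
[[0.0, -0.0, -0.006], [0.0007, -0.0208, 0.0889], 0] rows 1.4
```

arm_command:
  targets:
    - [[0,0,-0.006],[0.001,-0.021,0.019],0]
    - [[0,0,-0.006],[0.001,-0.021,0.04],0]
    - [[0,0,-0.006],[0.001,-0.021,0.075],0]
    - [[0,0,-0.006],[0.001,-0.021,0.088],0]
    - [[0,0,-0.006],[0.001,-0.021,0.088],0]
    - [[0,0,-0.006],[0.001,-0.021,0.088],0]

```text
t: 3.5
eef_pos: [501.1, 374.8, 82.2]
tcp_rot: [-3.141, -0.002, 0.179]
ft_force: [0.5, 0.4, -0.6]
opening: 1.0
```

arm_command:
  targets:
    - [[0,0,0],[0,0,0],255]
    - [[0,0,0],[0,0,0],255]
    - [[0,0,0],[0,0,0],255]
    - [[0,0,0],[0,0,0],255]
    - [[0,0,0],[0,0,0],255]
    - [[0,0,0],[0,0,0],255]
    - [[0,0,0],[0,0,0],255]
    - [[0,0,0],[0,0,0],255]

```text
t: 4.3
eef_pos: [500.0, 375.1, 80.4]
tcp_rot: [3.142, 0.0, 0.18]
ft_force: [0.4, -0.7, -0.3]
opening: 0.382
```

```bash
python3 - <<'E'
from h import *
st()
c=get_calibration("wrist");im,d=read_camera("wrist")
st()
cv2.imwrite("pics/w4.png",im);im,d=read_camera("side");cv2.imwrite("pics/s4.png",im);st()
E
```

```text
t 4.3 p [500.  375.1  80.4] rpy [3.142 0.    0.18 ] F [ 0.4 -0.7 -0.3] op 0.382 j [ 0.54  0.6   1.66 -0.    0.89  1.93]
t 4.35 p [500.  375.1  80.4] rpy [3.141 0.    0.18 ] F [ 0.2 -0.3  0. ] op 0.34 j [ 0.54  0.6   1.66 -0.    0.89  1.93]
t 4.4 p [500.  375.1  80.4] rpy [3.141 0.    0.18 ] F [ 0.3 -0.  -0.9] op 0.299 j [ 0.54  0.6   1.66 -0.    0.89  1.93]
```

View pics/s4.png

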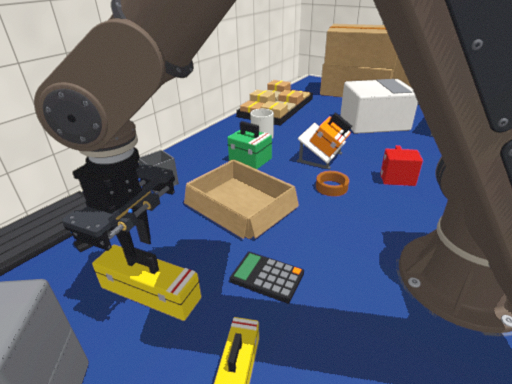

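arm_command:
  targets:
    - [[0,0,0],[0,0,0],255]
    - [[0,0,0],[0,0,0],255]
    - [[0,0,0],[0,0,0],255]
    - [[0,0,0],[0,0,0],255]
    - [[0,0,0],[0,0,0],255]

```text
t: 4.9
eef_pos: [500.0, 375.0, 80.5]
tcp_rot: [3.141, -0.0, 0.18]
ft_force: [0.1, -0.5, 0.1]
opening: 0.002
```

arm_command:
  targets:
    - [[0,0,0],[0,0,-0.01],255]
    - [[0,0,0],[0,0,-0.03],255]
    - [[0,0,0],[0,0,-0.05],255]
    - [[0,0,0],[0,0,-0.08],255]
    - [[0,0,0],[0,0,-0.11],255]
    - [[0,0,0],[0,0,-0.12],255]
    - [[0,0,0],[0,0,-0.12],255]
    - [[0,0,0],[0,0,-0.12],255]

```text
t: 5.7
eef_pos: [499.6, 374.8, 199.6]
tcp_rot: [3.141, 0.001, 0.18]
ft_force: [-0.5, -0.6, -0.4]
opening: 0.006
```

```bash
python3 - <<'E'
from h import *
st()
c=get_calibration("wrist");im,d=read_camera("wrist")
st()
cv2.imwrite("pics/w5.png",im);im,d=read_camera("side");cv2.imwrite("pics/s5.png",im);st()
d=[np.pi,0,-.133]
plan([((520,200,230),d,255),((534.5,86.6,220),d,255)])
E
```

```text
t 5.7 p [499.6 374.8 199.6] rpy [3.141e+00 1.000e-03 1.800e-01] F [-0.5 -0.6 -0.4] op 0.006 j [ 0.54  0.47  1.53 -0.    1.14  1.93]
t 5.75 p [499.5 374.7 199.1] rpy [3.141e+00 2.000e-03 1.800e-01] F [-0.5  0.5  0.2] op 0.005 j [ 0.54  0.47  1.53 -0.    1.14  1.93]
t 5.8 p [499.5 374.7 199. ] rpy [3.141e+00 2.000e-03 1.800e-01] F [ 0.1 -0.4 -0.8] op 0.002 j [ 0.54  0.47  1.53 -0.    1.14  1.93]
[[0.001, 0.002, 0.313], [-0.0111, 0.1756, -0.0308], 255] rows 3.6
[[0.001, 0.002, 0.313], [-0.0171, 0.2898, -0.0207], 255] rows 2.3
```

View pics/s5.png

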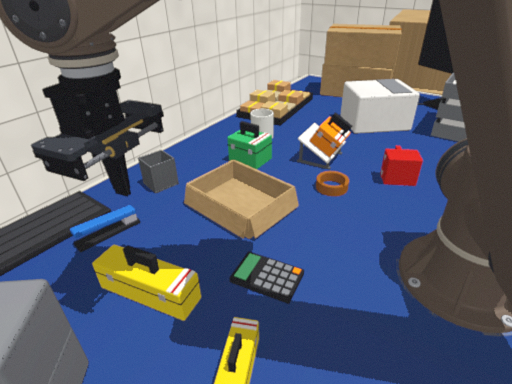

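```bash
python3 - <<'E'
from h import *
c=get_calibration("side");f=192/np.tan(np.radians(c["vfov"]/2));T=np.linalg.inv(c["world_from_camera"])
def pr(p): q=T[:3,:3]@np.array(p)+T[:3,3]; return (f*q[:2]/q[2]+[c["cx"],c["cy"]]).round(1)
print("s4 tcp",pr([500,375,80.4]),"s5 tcp",pr([499.5,374.7,199]),"bar top",pr([500.5,374,110]),"bar ctr",pr([500.5,374,97]))
a=cv2.imread("pics/s4.png")[150:330,60:240];b=cv2.imread("pics/s5.png")[100:280,60:240]
cv2.imwrite("pics/cmp.png",cv2.resize(np.hstack([a,b]),(800,400)))
cv2.imwrite("pics/w45.png",np.hstack([cv2.resize(cv2.imread(f"pics/w{i}.png"),(400,300)) for i in (4,5)]))
im,d=read_camera("top");cv2.imwrite("pics/t5.png",im)
st()
E
```

```text
s4 tcp [141.7 263.5] s5 tcp [127.4 211.9] bar top [138.6 251.2] bar ctr [140.1 256.5]
t 5.85 p [499.6 374.8 199.1] rpy [3.141e+00 2.000e-03 1.800e-01] F [ 0.1 -0.2 -0.3] op 0.002 j [ 0.54  0.47  1.53 -0.    1.14  1.93]
```

View pics/cmp.png

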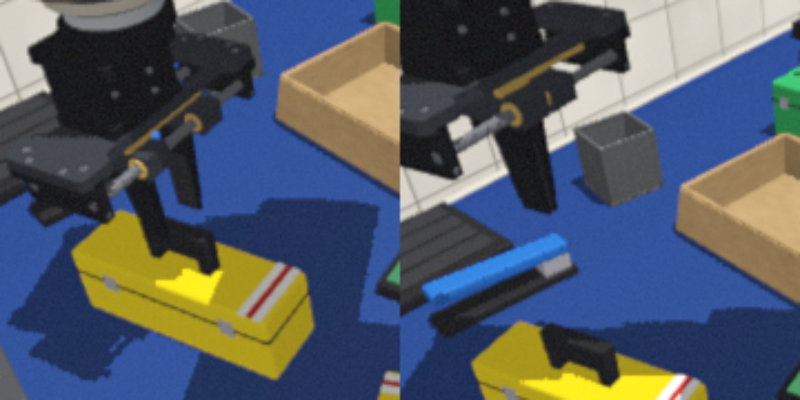

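View pics/w45.png

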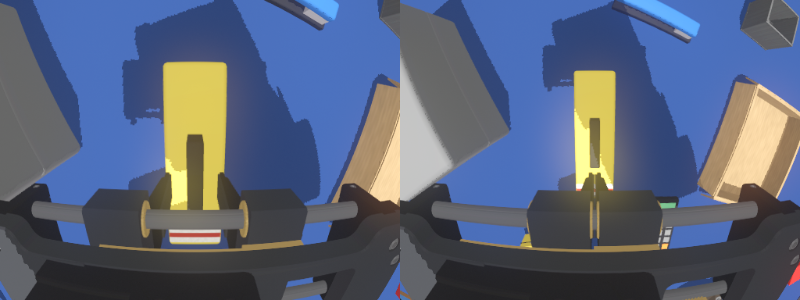

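```bash
python3 - <<'E'
from h import *
im,d=read_camera("side");c=get_calibration("side");P=cloud(d,c)
st()
sub=(slice(90,230),slice(40,200))
Q=P[sub].reshape(-1,3)
m=(abs(Q[:,0]-500)<60)&(abs(Q[:,1]-375)<80)&(Q[:,2]>130)
q=Q[m]; 
for z in range(140,330,10):
    k=q[(q[:,2]>z)&(q[:,2]<z+10)]
    if len(k): print(z,len(k),k.mean(0).round(0),np.ptp(k,0).round(0))
cv2.imwrite("pics/s6.png",cv2.resize(im[80:280,30:230],(600,600)))
im,dd=read_camera("wrist");cv2.imwrite("pics/w6.png",im)
E
```

```text
t 5.9 p [499.7 374.8 199.2] rpy [3.141e+00 2.000e-03 1.800e-01] F [-0.  -0.6 -0.7] op 0.005 j [ 0.54  0.47  1.53 -0.    1.14  1.93]
230 31 [496. 376. 238.] [21. 14.  4.]
240 75 [494. 376. 245.] [23. 16. 10.]
250 97 [493. 377. 255.] [24. 19. 10.]
260 105 [493. 377. 265.] [24. 22. 10.]
270 114 [493. 378. 275.] [24. 24. 10.]
280 129 [492. 378. 285.] [25. 26. 10.]
290 141 [492. 378. 295.] [25. 28. 10.]
300 51 [489. 379. 303.] [26. 39.  9.]
310 260 [481. 392. 317.] [ 85. 160.  10.]
320 710 [474. 389. 326.] [ 75. 160.  10.]
```

View pics/s6.png

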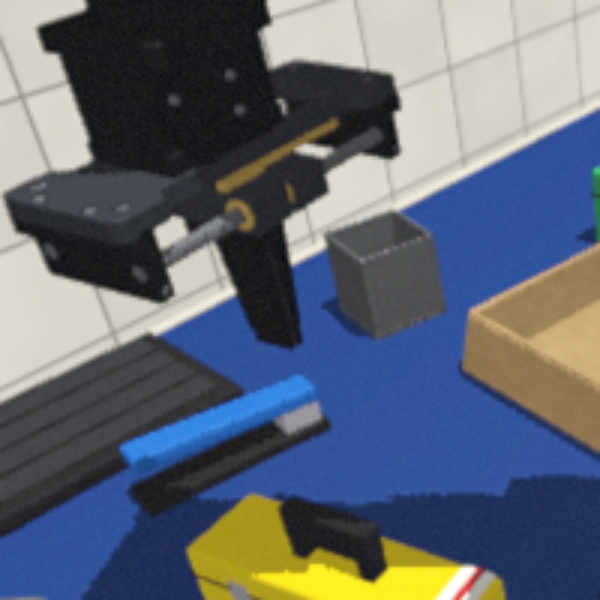

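View pics/w6.png

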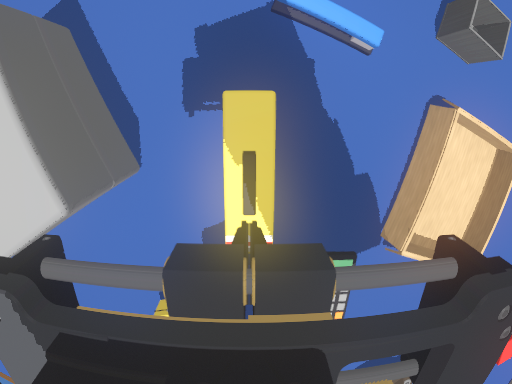

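```bash
python3 - <<'E'
from h import *
w=np.load("pics/w3.npz");c={k:w[k] for k in ["vfov","cx","cy","world_from_camera"]}
P=wcloud(w["d"],c);Q=P[:240].reshape(-1,3)
q=Q[(Q[:,2]>130)&(abs(Q[:,0]-503)<70)&(abs(Q[:,1]-353)<90)]
print("w3 state tcp z ~168; lowest finger pts", np.percentile(q[:,2],[0,1,5,50]), q[q[:,2]<np.percentile(q[:,2],3)].mean(0))
for tag in ["L","R"]:
    k=q[(q[:,1]>353)==(tag=="L")]; k=k[np.argsort(k[:,2])[:15]]; print(tag,k.mean(0).round(1))
im,d=read_camera("side");P=cloud(d,get_calibration("side"))
hsv=cv2.cvtColor(im,cv2.COLOR_BGR2HSV).reshape(-1,3);Q=P.reshape(-1,3)
m=(abs(Q[:,0]-500)<90)&(abs(Q[:,1]-374)<20)&(Q[:,2]>60)&(Q[:,2]<125)
q=Q[m];print("side: lid",np.median(q[(q[:,2]<80)],0),"bar",np.percentile(q[:,2],[95,99]))
im,d=read_camera("wrist");c=get_calibration("wrist");P=wcloud(d,c);Q=P[:250].reshape(-1,3)
q=Q[(Q[:,2]>150)&(abs(Q[:,0]-500)<40)&(abs(Q[:,1]-375)<30)];print("closed tip",np.percentile(q[:,2],[0,1,5]),q[np.argsort(q[:,2])[:15]].mean(0))
st()
E
```

```text
w3 state tcp z ~168; lowest finger pts [204.37639998 205.25486229 206.99840552 226.48919072] [509.09686669 356.22007845 205.37366363]
L [501.1 401.3 205.2]
R [517.8 305.1 205.5]
side: lid [468.38353257 379.74265654  70.08714041] bar [110.02144323 110.84710099]
closed tip [236.51877502 238.40963555 245.06134401] [509.94892515 375.06389002 237.59270875]
t 6.05 p [499.9 375.  199.8] rpy [3.141e+00 1.000e-03 1.800e-01] F [ 0.6 -0.4 -0.4] op 0.011 j [ 0.54  0.47  1.53 -0.    1.14  1.93]
```

arm_command:
  targets:
    - [[0,0,0],[0,0,0.03],60]
    - [[0,0,0],[0,0,0.06],60]
    - [[0,0,0],[0,0,0.06],60]
    - [[0,0,0],[0,0,0.06],60]
    - [[0,0,0],[0,0,0.06],60]
    - [[0,0,0],[0,0,0.06],60]
    - [[0,0,0],[0,0,0.06],60]
    - [[0,0,0],[0,0,0.06],60]

```text
t: 6.85
eef_pos: [500.2, 375.2, 141.1]
tcp_rot: [-3.141, -0.001, 0.18]
ft_force: [0.8, 0.2, -0.4]
opening: 0.619
```

```bash
python3 - <<'E'
from h import *
st()
d=[np.pi,0,.179]
plan([((500.5,374,42.5),d,60)])
E
```

```text
t 6.85 p [500.2 375.2 141.1] rpy [-3.141e+00 -1.000e-03  1.800e-01] F [ 0.8  0.2 -0.4] op 0.619 j [ 0.54  0.53  1.6  -0.    1.01  1.93]
[[-0.0, -0.001, 0.001], [0.0, 0.0012, 0.0986], 60] rows 2.0
```

arm_command:
  targets:
    - [[0,0,0],[0,0.001,0.04],60]
    - [[0,0,0],[0,0.001,0.08],60]
    - [[0,0,0],[0,0.001,0.098],60]
    - [[0,0,0],[0,0.001,0.098],60]
    - [[0,0,0],[0,0.001,0.098],60]
    - [[0,0,0],[0,0.001,0.098],255]
    - [[0,0,0],[0,0.001,0.098],255]
    - [[0,0,0],[0,0.001,0.098],255]

```text
t: 7.65
eef_pos: [500.6, 374.3, 43.5]
tcp_rot: [-3.141, -0.001, 0.18]
ft_force: [-0.5, -0.1, 0.0]
opening: 0.569
```

arm_command:
  targets:
    - [[0,0,0],[0,0,0],255]
    - [[0,0,0],[0,0,0],255]
    - [[0,0,0],[0,0,0],255]
    - [[0,0,0],[0,0,0],255]
    - [[0,0,0],[0,0,0],255]

```text
t: 8.15
eef_pos: [500.2, 374.1, 42.4]
tcp_rot: [3.142, -0.0, 0.18]
ft_force: [-1.7, 3.3, 2.1]
opening: 0.151
```

```bash
python3 - <<'E'
from h import *
st()
im,d=read_camera("wrist");cv2.imwrite("pics/w7.png",im)
E
```

```text
t 8.15 p [500.2 374.1  42.4] rpy [ 3.142 -0.     0.18 ] F [-1.7  3.3  2.1] op 0.151 j [ 0.54  0.65  1.69 -0.    0.81  1.93]
```

arm_command:
  targets:
    - [[0,0,0],[0,0,0],255]
    - [[0,0,0],[0,0,-0.01],255]
    - [[0,0,0],[0,0,-0.03],255]
    - [[0,0,0],[0,0,-0.06],255]
    - [[0,0,0],[0,0,-0.09],255]
    - [[0,0,0],[0,0,-0.12],255]
    - [[0,0,0],[0,0,-0.14],255]
    - [[0,0,0],[0,0,-0.14],255]

```text
t: 9.0
eef_pos: [500.9, 374.5, 185.4]
tcp_rot: [-3.14, -0.004, 0.18]
ft_force: [0.1, 0.3, -7.1]
opening: 0.147
```

```bash
python3 - <<'E'
from h import *
st()
d=[np.pi,0,-.133]
plan([((520,210,185),[np.pi,0,-.03],255),((534.2,86.6,165),d,255)])
E
```

```text
t 9.0 p [500.9 374.5 185.4] rpy [-3.14  -0.004  0.18 ] F [ 0.1  0.3 -7.1] op 0.147 j [ 0.54  0.48  1.55 -0.    1.1   1.93]
[[-0.002, -0.004, 0.21], [-0.0106, 0.1652, 0.0001], 255] rows 3.3
[[-0.002, -0.004, 0.313], [-0.0188, 0.2892, 0.0199], 255] rows 2.5
```

arm_command:
  targets:
    - [[0,0,0.05],[-0.002,0.035,0],255]
    - [[0,0,0.1],[-0.004,0.075,0],255]
    - [[0,0,0.155],[-0.008,0.12,0],255]
    - [[0,0,0.21],[-0.011,0.165,0],255]
    - [[0,0,0.26],[-0.014,0.21,0.005],255]
    - [[0,0,0.29],[-0.017,0.25,0.01],255]
    - [[0,0,0.313],[-0.019,0.278,0.02],255]
    - [[0,0,0.313],[-0.019,0.289,0.02],255]

```text
t: 9.8
eef_pos: [531.9, 83.8, 160.3]
tcp_rot: [3.14, 0.004, -0.136]
ft_force: [-0.4, 0.3, -6.7]
opening: 0.147
```

arm_command:
  targets:
    - [[0,0,0],[0,0,0],255]
    - [[0,0,0],[0,0,0],255]

```text
t: 10.0
eef_pos: [533.0, 86.9, 162.2]
tcp_rot: [-3.141, 0.001, -0.133]
ft_force: [-0.3, 0.4, -7.0]
opening: 0.146
```

```bash
python3 - <<'E'
from h import *
st()
d=[np.pi,0,-.133]
plan([((534.2,86.6,49),d,255)])
im,dp=read_camera("side");cv2.imwrite("pics/s8.png",im)
c=get_calibration("wrist");im,dp=read_camera("wrist");cv2.imwrite("pics/w8.png",im);np.savez("pics/w8.npz",im=im,d=dp,**c)
P=wcloud(dp,c);Q=P[:260].reshape(-1,3)
q=Q[(abs(Q[:,0]-534)<115)&(abs(Q[:,1]-87)<60)&(abs(Q[:,2]-(165-42+70))<5)];print("lid",len(q),cv2.minAreaRect(q[:,:2].astype(np.float32)))
st()
E
```

```text
t 10.0 p [533.   86.9 162.2] rpy [-3.141e+00  1.000e-03 -1.330e-01] F [-0.3  0.4 -7. ] op 0.146 j [0.04 0.39 1.79 0.   0.97 1.74]
[[-0.0, 0.001, -0.0], [0.0013, 0.0001, 0.1132], 255] rows 2.3
lid 13861 ((577.7659301757812, 79.51309204101562), (59.44728088378906, 110.2778091430664), 82.68351745605469)
t 10.1 p [533.   87.4 162.5] rpy [-3.141  0.    -0.132] F [-0.5  0.7 -7.5] op 0.146 j [0.04 0.39 1.79 0.   0.97 1.74]
```

View pics/w8.png

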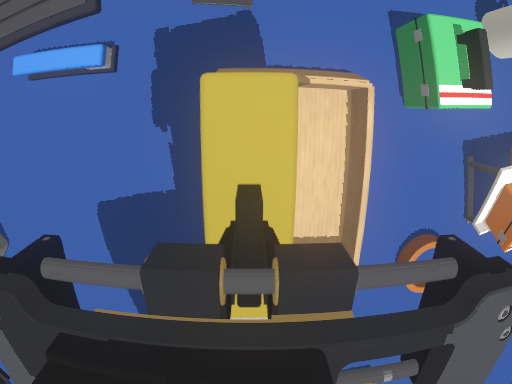

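View pics/s8.png

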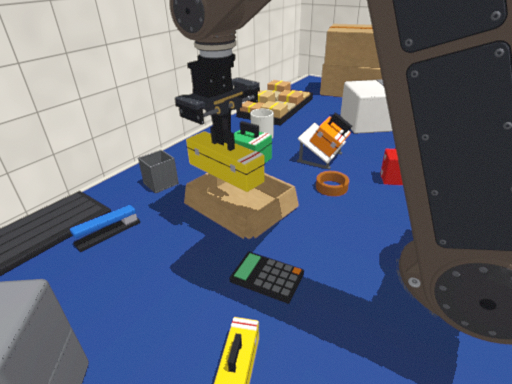

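```bash
python3 - <<'E'
from h import *
w=np.load("pics/w8.npz");c={k:w[k] for k in ["vfov","cx","cy","world_from_camera"]}
cv2.imwrite("pics/r8.png",wrect(w["im"],c,430,680,-90,110,60,2.4))
E
```

```text
(no output)
```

View pics/r8.png

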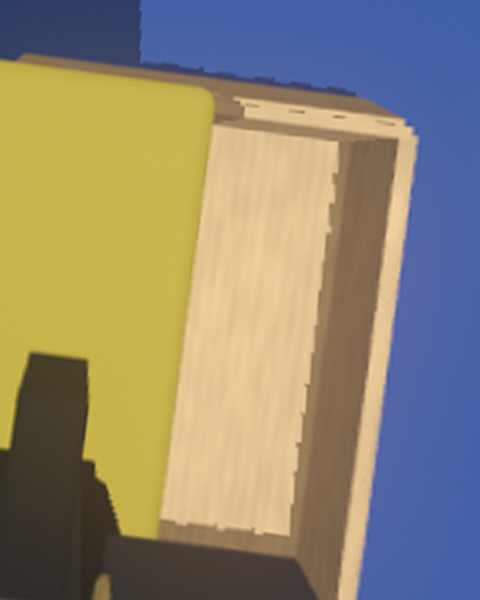

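arm_command:
  targets:
    - [[0,0,0],[0.001,0,0.025],255]
    - [[0,0,0],[0.001,0,0.05],255]
    - [[0,0,0],[0.001,0,0.075],255]
    - [[0,0,0],[0.001,0,0.095],255]
    - [[0,0,0],[0.001,0,0.105],255]
    - [[0,0,0],[0.001,0,0.108],255]
    - [[0,0,0],[0.001,0,0.108],255]

```text
t: 10.8
eef_pos: [534.4, 86.6, 54.8]
tcp_rot: [3.142, -0.0, -0.133]
ft_force: [-0.0, 0.0, -6.7]
opening: 0.146
```

```bash
python3 - <<'E'
from h import *
st()
d=[np.pi,0,-.133]
plan([((534.2,86.6,48),d,255)])
E
```

```text
t 10.8 p [534.4  86.6  54.8] rpy [ 3.142 -0.    -0.133] F [-0.   0.  -6.7] op 0.146 j [ 0.04  0.54  1.89 -0.    0.72  1.74]
[[0.0, -0.0, 0.0], [-0.0002, 0.0001, 0.0068], 255] rows 0.1
```

arm_command:
  targets:
    - [[0,0,0],[0,0,0.003],255]
    - [[0,0,0],[0,0,0.005],255]
    - [[0,0,0],[0,0,0.007],255]
    - [[0,0,0],[0,0,0.0075],255]
    - [[0,0,0],[0,0,0.0075],255]

```text
t: 11.3
eef_pos: [534.5, 86.2, 47.5]
tcp_rot: [-3.141, -0.001, -0.133]
ft_force: [-0.4, 0.1, -0.3]
opening: 0.146
```

arm_command:
  targets:
    - [[0,0,0],[0,0,0],150]
    - [[0,0,0],[0,0,0],150]
    - [[0,0,0],[0,0,0],150]
    - [[0,0,0],[0,0,0],150]
    - [[0,0,0],[0,0,-0.04],150]
    - [[0,0,0],[0,0,-0.09],100]
    - [[0,0,0],[0,0,-0.14],60]
    - [[0,0,0],[0,0,-0.19],60]

```text
t: 12.1
eef_pos: [533.7, 86.2, 239.2]
tcp_rot: [3.142, -0.0, -0.133]
ft_force: [0.8, 0.6, -0.3]
opening: 0.604
```

```bash
python3 - <<'E'
from h import *
st()
im,dp=read_camera("side");cv2.imwrite("pics/s9.png",im)
d=[np.pi,0,0]
plan([((600,-50,240),[np.pi,0,-.07],60),((650.5,-174,200),d,60)])
E
```

```text
t 12.1 p [533.7  86.2 239.2] rpy [ 3.142 -0.    -0.133] F [ 0.8  0.6 -0.3] op 0.604 j [ 0.04  0.31  1.68 -0.    1.15  1.74]
[[-0.001, -0.011, -0.063], [0.0808, 0.1268, 0.0079], 60] rows 3.0
[[-0.001, -0.011, -0.133], [0.1469, 0.2431, 0.0484], 60] rows 2.8
```

View pics/s9.png

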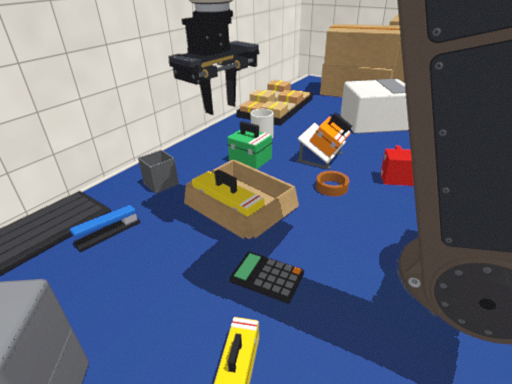

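arm_command:
  targets:
    - [[0,0,-0.063],[0.081,0.127,0.008],60]
    - [[0,0,-0.063],[0.081,0.127,0.008],60]
    - [[0,0,-0.1],[0.11,0.18,0.02],60]
    - [[0,0,-0.133],[0.147,0.243,0.048],60]
    - [[0,0,-0.133],[0.147,0.243,0.048],60]
    - [[0,0,-0.133],[0.147,0.243,0.048],60]
    - [[0,0,-0.133],[0.147,0.243,0.048],60]
    - [[0,0,-0.133],[0.147,0.243,0.048],60]

```text
t: 12.95
eef_pos: [647.3, -174.6, 188.0]
tcp_rot: [-3.141, 0.001, -0.002]
ft_force: [-0.1, 1.1, 0.2]
opening: 0.765
```

```bash
python3 - <<'E'
from h import *
st()
c=get_calibration("wrist");im,dp=read_camera("wrist")
np.savez("pics/w10.npz",im=im,d=dp,**c);cv2.imwrite("pics/w10.png",im)
P=wcloud(dp,c)[:300].reshape(-1,3);P=P[(abs(P[:,0]-650)<80)&(abs(P[:,1]+174)<70)]
for lo,hi in [(80,91),(113,132)]:
    q=P[(P[:,2]>lo)&(P[:,2]<hi)];print(len(q),cv2.minAreaRect(q[:,:2].astype(np.float32)))
st()
E
```

```text
t 12.95 p [ 647.3 -174.6  188. ] rpy [-3.141e+00  1.000e-03 -2.000e-03] F [-0.1  1.1  0.2] op 0.765 j [-0.36  0.55  1.42  0.    1.17  1.21]
6983 ((651.9130249023438, -177.02804565429688), (90.88915252685547, 108.14788818359375), 89.82862091064453)
992 ((651.5564575195312, -176.91928100585938), (14.090405464172363, 64.61935424804688), 89.86933135986328)
t 13.0 p [ 647.3 -173.7  188.8] rpy [-3.141  0.    -0.   ] F [ 0.1 -0.4 -0. ] op 0.768 j [-0.36  0.55  1.42  0.    1.17  1.21]
```

View pics/w10.png

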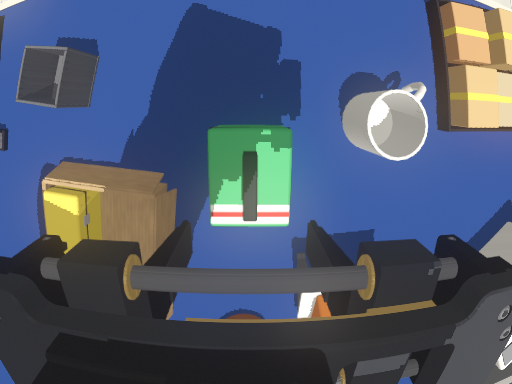

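```bash
python3 - <<'E'
from h import *
st()
plan([((651,-175.7,56.5),[np.pi,0,0],60)])
E
```

```text
t 13.0 p [ 647.3 -173.7  188.8] rpy [-3.141  0.    -0.   ] F [ 0.1 -0.4 -0. ] op 0.768 j [-0.36  0.55  1.42  0.    1.17  1.21]
[[-0.0, 0.0, -0.0], [0.0037, 0.002, 0.1323], 60] rows 2.6
```

arm_command:
  targets:
    - [[0,0,0],[0.004,0.002,0.04],60]
    - [[0,0,0],[0.004,0.002,0.08],60]
    - [[0,0,0],[0.004,0.002,0.115],60]
    - [[0,0,0],[0.004,0.002,0.132],60]
    - [[0,0,0],[0.004,0.002,0.132],60]
    - [[0,0,0],[0.004,0.002,0.132],60]
    - [[0,0,0],[0.004,0.002,0.132],255]
    - [[0,0,0],[0.004,0.002,0.132],255]

```text
t: 13.8
eef_pos: [652.2, -176.1, 58.7]
tcp_rot: [3.141, -0.002, 0.0]
ft_force: [-0.4, 0.2, 0.7]
opening: 0.649
```

arm_command:
  targets:
    - [[0,0,0],[0,0,0],255]
    - [[0,0,0],[0,0,0],255]
    - [[0,0,0],[0,0,0],255]
    - [[0,0,0],[0,0,0],255]
    - [[0,0,0],[0,0,0],255]
    - [[0,0,0],[0,0,0],255]
    - [[0,0,0],[0,0,0],255]
    - [[0,0,0],[0,0,0],255]

```text
t: 14.6
eef_pos: [651.5, -176.0, 56.8]
tcp_rot: [-3.141, 0.0, -0.0]
ft_force: [-0.6, 1.8, -1.4]
opening: 0.149
```

arm_command:
  targets:
    - [[0,0,0],[0,0,-0.01],255]
    - [[0,0,0],[0,0,-0.03],255]
    - [[0,0,0],[0,0,-0.06],255]
    - [[0,0,0],[0,0,-0.09],255]
    - [[0,0,0],[0,0,-0.12],255]
    - [[0,0,0],[0,0,-0.14],255]
    - [[0,0,0],[0,0,-0.14],255]
    - [[0,0,0],[0,0,-0.14],255]

```text
t: 15.4
eef_pos: [651.1, -176.1, 196.3]
tcp_rot: [-3.141, 0.001, -0.0]
ft_force: [-0.2, -0.8, -7.2]
opening: 0.143
```

```bash
python3 - <<'E'
from h import *
st()
plan([((569,1,185),[np.pi,0,-.133],255)])
im,dp=read_camera("side");cv2.imwrite("pics/s11.png",im)
c=get_calibration("wrist");im,dp=read_camera("wrist")
P=wcloud(dp,c)[:300].reshape(-1,3);P=P[(abs(P[:,0]-650)<80)&(abs(P[:,1]+174)<70)]
q=P[abs(P[:,2]-(env.state()["eef_pos"][2]-56.8+85))<6];print(len(q),q[:,0].max(),cv2.minAreaRect(q[:,:2].astype(np.float32)));st()
cv2.imwrite("pics/w11.png",im)
E
```

```text
t 15.4 p [ 651.1 -176.1  196.3] rpy [-3.141e+00  1.000e-03 -0.000e+00] F [-0.2 -0.8 -7.2] op 0.143 j [-0.36  0.55  1.4  -0.    1.19  1.21]
[[-0.0, 0.001, 0.133], [-0.0821, -0.177, 0.0114], 255] rows 3.9
11319 705.7361791371476 ((651.497802734375, -177.6373291015625), (90.37671661376953, 108.42457580566406), 89.95977783203125)
t 15.5 p [ 650.8 -175.9  195.2] rpy [-3.141e+00  3.000e-03 -0.000e+00] F [-0.9 -0.7 -6.6] op 0.147 j [-0.36  0.55  1.4  -0.    1.19  1.21]
```

View pics/s11.png

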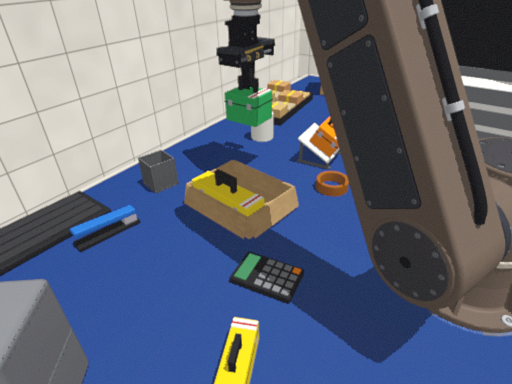

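arm_command:
  targets:
    - [[0,0,0.03],[-0.02,-0.04,0],255]
    - [[0,0,0.07],[-0.04,-0.085,0],255]
    - [[0,0,0.11],[-0.06,-0.13,0.005],255]
    - [[0,0,0.133],[-0.078,-0.165,0.01],255]
    - [[0,0,0.133],[-0.082,-0.177,0.01],255]
    - [[0,0,0.133],[-0.082,-0.177,0.01],255]
    - [[0,0,0.133],[-0.082,-0.177,0.01],255]
    - [[0,0,0.133],[-0.082,-0.177,0.01],255]

```text
t: 16.3
eef_pos: [570.1, -0.1, 186.6]
tcp_rot: [3.141, 0.0, -0.134]
ft_force: [0.2, -0.3, -5.7]
opening: 0.145
```

```bash
python3 - <<'E'
from h import *
st()
plan([((569,1,62),[np.pi,0,-.133],255)])
im,dp=read_camera("top");cv2.imwrite("pics/t12.png",im)
c=get_calibration("wrist");im,dp=read_camera("wrist");st()
cv2.imwrite("pics/w12.png",im)
cv2.imwrite("pics/r12.png",wrect(im,c,430,680,-90,160,60,2.4))
E
```

```text
t 16.3 p [ 5.701e+02 -1.000e-01  1.866e+02] rpy [ 3.141  0.    -0.134] F [ 0.2 -0.3 -5.7] op 0.145 j [-0.12  0.4   1.69 -0.    1.05  1.59]
[[0.0, 0.0, -0.001], [-0.0012, -0.001, 0.1246], 255] rows 2.5
t 16.4 p [ 5.699e+02 -1.000e-01  1.867e+02] rpy [ 3.141  0.    -0.134] F [-0.6  0.8 -6.5] op 0.148 j [-0.12  0.4   1.69 -0.    1.05  1.59]
```

View pics/w12.png

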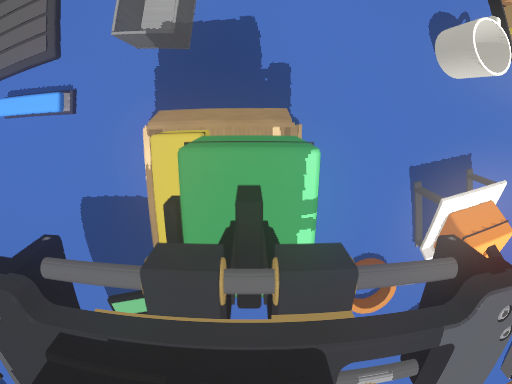

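View pics/r12.png

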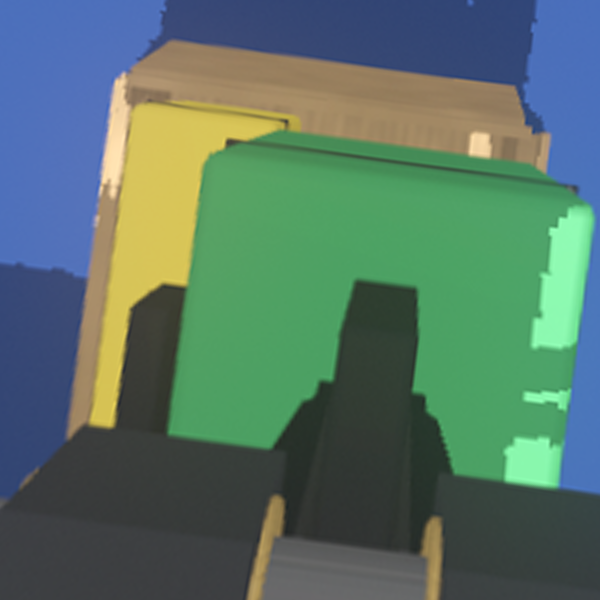

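arm_command:
  targets:
    - [[0,0,0],[-0.001,-0.001,0.025],255]
    - [[0,0,0],[-0.001,-0.001,0.05],255]
    - [[0,0,0],[-0.001,-0.001,0.065],255]
    - [[0,0,0],[-0.001,-0.001,0.08],255]
    - [[0,0,0],[-0.001,-0.001,0.095],255]
    - [[0,0,0],[-0.001,-0.001,0.105],255]
    - [[0,0,0],[-0.001,-0.001,0.115],255]
    - [[0,0,0],[-0.001,-0.001,0.117],255]

```text
t: 17.2
eef_pos: [568.5, 1.7, 69.0]
tcp_rot: [3.141, 0.001, -0.134]
ft_force: [-1.0, 0.6, -6.2]
opening: 0.146
```

```bash
python3 - <<'E'
from h import *
st()
plan([((568.7,1.1,61.8),[np.pi,0,-.133],255)])
E
```

```text
t 17.2 p [568.5   1.7  69. ] rpy [ 3.141e+00  1.000e-03 -1.340e-01] F [-1.   0.6 -6.2] op 0.146 j [-0.11  0.55  1.81 -0.    0.79  1.59]
[[0.0, 0.001, -0.001], [0.0003, 0.0006, 0.0072], 255] rows 0.1
```

arm_command:
  targets:
    - [[0,0,0],[0,0,0.003],255]
    - [[0,0,0],[0,0,0.005],255]
    - [[0,0,0],[0,0,0.007],255]
    - [[0,0,0],[0,0,0.007],255]
    - [[0,0,0],[0,0,0.007],255]

```text
t: 17.7
eef_pos: [568.9, 2.0, 63.2]
tcp_rot: [3.142, -0.0, -0.133]
ft_force: [0.2, 0.4, -6.2]
opening: 0.147
```

arm_command:
  targets:
    - [[0,0,0],[0,0,0.001],255]
    - [[0,0,0],[0,0,0.002],255]
    - [[0,0,0],[0,0,0.002],255]
    - [[0,0,0],[0,0,0.002],255]

```text
t: 18.1
eef_pos: [569.9, 2.0, 62.0]
tcp_rot: [-3.141, -0.003, -0.133]
ft_force: [1.4, 1.2, 6.5]
opening: 0.146
```

arm_command:
  targets:
    - [[0,0,0],[0,0,-0.001],150]
    - [[0,0,0],[0,0,-0.001],150]
    - [[0,0,0],[0,0,-0.001],150]
    - [[0,0,0],[0,0,-0.001],150]
    - [[0,0,0],[0,0,-0.04],150]
    - [[0,0,0],[0,0,-0.09],100]
    - [[0,0,0],[0,0,-0.14],60]
    - [[0,0,0],[0,0,-0.18],60]

```text
t: 18.9
eef_pos: [568.8, 2.0, 243.9]
tcp_rot: [3.141, -0.002, -0.133]
ft_force: [0.6, -0.2, -0.8]
opening: 0.606
```

```bash
python3 - <<'E'
from h import *
st()
im,dp=read_camera("side");cv2.imwrite("pics/s13.png",im)
# grasp pose orange: tilt
yaw=.075
n=np.array([-.5*np.cos(yaw),-.5*np.sin(yaw),.866])   # case z
x=np.array([.866*np.cos(yaw),.866*np.sin(yaw),.5]); z=-n; y=np.cross(z,x)
rpy=R.from_matrix(np.c_[x,y,z]).as_euler("xyz");print("rpy",rpy)
lid=np.array([430.,-312.3,108.5]); tipg=lid+ (92-19-65+1)*n; tcp=tipg-37*n
print("tip",tipg,"tcp rep",tcp, "pre",tcp+100*n)
plan([((500,-130,230),[np.pi,0,0],60),(tcp+130*n,[np.pi,0,yaw],60)])
E
```

```text
t 18.9 p [568.8   2.  243.9] rpy [ 3.141e+00 -2.000e-03 -1.330e-01] F [ 0.6 -0.2 -0.8] op 0.606 j [-0.11  0.35  1.61 -0.    1.18  1.59]
rpy [ 3.14159265 -0.52361148  0.075     ]
tip [ 425.51265032 -312.63718368  116.294     ] tcp rep [ 443.96064345 -311.2509841    84.252     ] pre [ 394.10120255 -314.99746946  170.852     ]
[[0.001, -0.01, -0.133], [-0.053, 0.1401, 0.0193], 60] rows 3.0
[[0.001, -0.01, -0.208], [-0.1484, 0.3406, 0.0515], 60] rows 4.5
```

View pics/s13.png

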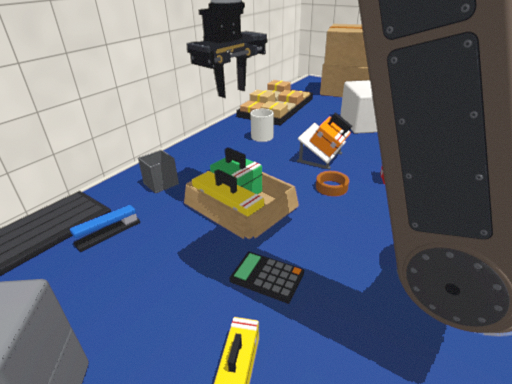

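arm_command:
  targets:
    - [[0,0,-0.08],[-0.04,0.1,0],60]
    - [[0,0,-0.08],[-0.04,0.1,0],60]
    - [[0,0,-0.133],[-0.08,0.19,0],60]
    - [[0,0,-0.133],[-0.08,0.19,0],60]
    - [[0,0,-0.208],[-0.12,0.335,0],60]
    - [[0,0,-0.208],[-0.12,0.335,0],60]
    - [[0,0,-0.208],[-0.12,0.335,0],60]
    - [[0,0,-0.208],[-0.12,0.335,0],60]

```text
t: 19.75
eef_pos: [403.3, -318.0, 240.5]
tcp_rot: [3.141, 0.001, 0.071]
ft_force: [0.4, 0.1, 0.5]
opening: 0.767
```

```bash
python3 - <<'E'
from h import *
st()
c=get_calibration("wrist");im,dp=read_camera("wrist");st()
cv2.imwrite("pics/w14.png",im);np.savez("pics/w14.npz",im=im,d=dp,**c)
E
```

```text
t 19.75 p [ 403.3 -318.   240.5] rpy [3.141e+00 1.000e-03 7.100e-02] F [0.4 0.1 0.5] op 0.767 j [-0.8   0.27  1.74 -0.    1.13  0.7 ]
t 19.8 p [ 403.9 -316.7  240.5] rpy [-3.141e+00  1.000e-03  7.100e-02] F [-0.4  0.8  0.2] op 0.764 j [-0.79  0.27  1.74 -0.    1.13  0.71]
```

View pics/w14.png

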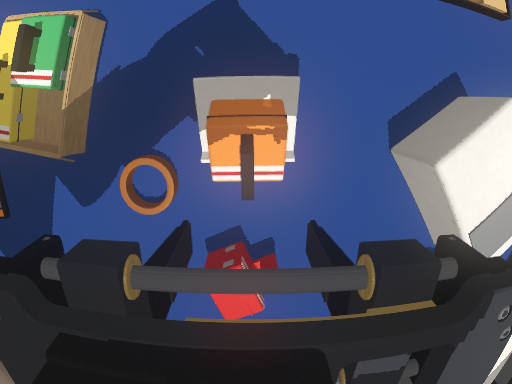

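```bash
python3 - <<'E'
from h import *
w=np.load("pics/w14.npz");c={k:w[k] for k in ["vfov","cx","cy","world_from_camera"]}
P=wcloud(w["d"],c);im=w["im"]
H=cv2.cvtColor(im,cv2.COLOR_BGR2HSV)[90:215,190:310].reshape(-1,3).astype(int);Q=P[90:215,190:310].reshape(-1,3)
m=(H[:,0]<18)&(H[:,1]>150)&(Q[:,2]>90)
n0=np.array([-.5,-.04,.865])
q=Q[m];h=q@n0;q=q[abs(h-np.percentile(h,80))<8]
for _ in range(6):
    ce=q.mean(0);n=np.linalg.svd(q-ce)[2][2];n*=np.sign(n[2]);e=(q-ce)@n;q=q[abs(e)<2.5*e.std()]
print(len(q),"n",n.round(3),"tilt",np.degrees(np.arccos(n[2])),"yaw",np.arctan2(-n[1],-n[0]),e.std())
yaw=np.arctan2(-n[1],-n[0])
x=np.cross(np.cross(n,[np.cos(yaw),np.sin(yaw),0]),n);x/=np.linalg.norm(x);y=np.cross(n,x)
hh=(Q-ce)@n
for lo,hi in [(-6,6),(30,50)]:
    k=Q[(hh>lo)&(hh<hi)&(Q[:,2]>60)];rc=cv2.minAreaRect(np.c_[(k-ce)@x,(k-ce)@y].astype(np.float32));hm=np.median((k-ce)@n)
    print(len(k),np.round(rc[0],1),np.round(rc[1],1),rc[2],"h",hm.round(1),"ctr",(ce+rc[0][0]*x+rc[0][1]*y+hm*n).round(1))
E
```

```text
2706 n [-0.487 -0.04   0.872] tilt 29.266214972179963 yaw 0.08119122264389247 0.6225899905871928
3877 [-13.6   0.3] [91.  84.4] 89.40859985351562 h -0.1 ctr [ 428.9 -315.5  108.1]
679 [-13.8   0.5] [13.7 64.7] 89.90239715576172 h 39.4 ctr [ 409.5 -316.9  142.4]
```

```bash
python3 - <<'E'
from h import *
n=np.array([-.498,-.04,.866]);tcp=np.array([442.8,-313.2,83.9])
plan([(tcp+120*n,[np.pi,-.5236,.08],60),(tcp+80*n,[np.pi,-.5236,.08],60)])
E
```

```text
[[0.002, 0.524, -0.009], [-0.0209, -0.0002, 0.0527], 60] rows 3.5
[[0.002, 0.524, -0.009], [-0.0009, -0.0004, 0.0873], 60] rows 0.8
```

arm_command:
  targets:
    - [[0,0.13,-0.002],[-0.005,0,0.01],60]
    - [[0,0.26,-0.005],[-0.01,0,0.025],60]
    - [[0,0.39,-0.007],[-0.015,0,0.04],60]
    - [[0,0.524,-0.009],[-0.021,0,0.053],60]
    - [[0,0.524,-0.009],[-0.021,0,0.053],60]
    - [[0,0.524,-0.009],[-0.021,0,0.053],60]
    - [[0,0.524,-0.009],[-0.021,0,0.053],60]
    - [[0,0.524,-0.009],[-0.021,0,0.053],60]

```text
t: 20.6
eef_pos: [385.2, -315.4, 188.6]
tcp_rot: [3.138, -0.523, 0.087]
ft_force: [0.6, -0.5, -0.5]
opening: 0.766
```

```bash
python3 - <<'E'
from h import *
st()
im,dp=read_camera("side");cv2.imwrite("pics/s15.png",im)
c=get_calibration("wrist");im,dp=read_camera("wrist");st()
cv2.imwrite("pics/w15.png",im)
n=np.array([-.498,-.04,.866]);tcp=np.array([442.8,-313.2,83.9])
plan([(tcp+50*n,[np.pi,-.5236,.08],60),(tcp,[np.pi,-.5236,.08],60)])
E
```

```text
t 20.6 p [ 385.2 -315.4  188.6] rpy [ 3.138 -0.523  0.087] F [ 0.6 -0.5 -0.5] op 0.766 j [-1.12  0.22  2.11  0.75  0.76 -0.18]
t 20.7 p [ 385.2 -315.4  188.5] rpy [ 3.138 -0.524  0.087] F [-0.3 -0.5 -0.4] op 0.763 j [-1.12  0.22  2.11  0.75  0.76 -0.18]
[[0.0, -0.0, 0.006], [-0.0024, 0.0024, 0.0694], 60] rows 1.4
[[0.0, -0.0, 0.006], [-0.0024, 0.0024, 0.1194], 60] rows 1.0
```

View pics/w15.png

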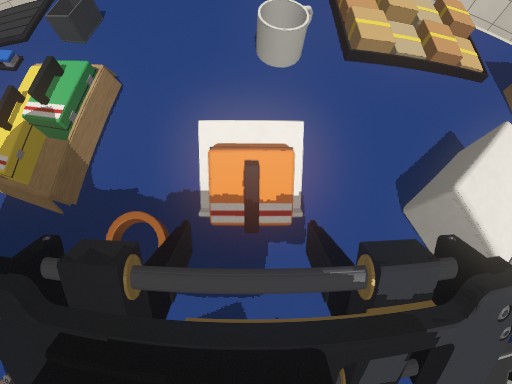

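View pics/s15.png

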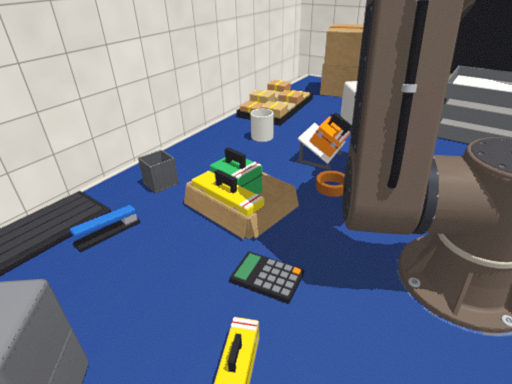

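arm_command:
  targets:
    - [[0,0,0.006],[-0.002,0.002,0.03],60]
    - [[0,0,0.006],[-0.002,0.002,0.06],60]
    - [[0,0,0.006],[-0.002,0.002,0.09],60]
    - [[0,0,0.006],[-0.002,0.002,0.11],60]
    - [[0,0,0.006],[-0.002,0.002,0.119],60]
    - [[0,0,0.006],[-0.002,0.002,0.119],60]
    - [[0,0,0.006],[-0.002,0.002,0.119],60]

```text
t: 21.4
eef_pos: [442.5, -312.9, 84.3]
tcp_rot: [-3.141, -0.524, 0.079]
ft_force: [-0.3, 0.0, 0.4]
opening: 0.766
```

```bash
python3 - <<'E'
from h import *
c=get_calibration("wrist");im,dp=read_camera("wrist");st()
cv2.imwrite("pics/w16.png",im)
tcp=np.array([442.8,-313.2,83.9])
plan([(tcp,[np.pi,-.5236,.08],60)])
E
```

```text
t 21.45 p [ 442.4 -313.1   84.6] rpy [ 3.142 -0.524  0.079] F [-0.5  0.4  0.3] op 0.763 j [-1.    0.45  2.15  1.06  0.53 -0.44]
[[0.001, -0.001, -0.001], [-0.0, 0.0001, 0.0008], 60] rows 0.0
```

View pics/w16.png

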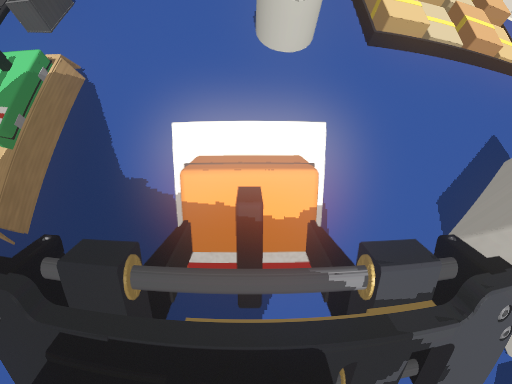

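Fingers straddle the bar symmetrically. Closing.

arm_command:
  targets:
    - [[0,0,0],[0,0,0],255]
    - [[0,0,0],[0,0,0],255]
    - [[0,0,0],[0,0,0],255]
    - [[0,0,0],[0,0,0],255]
    - [[0,0,0],[0,0,0],255]
    - [[0,0,0],[0,0,0],255]
    - [[0,0,0],[0,0,0],255]
    - [[0,0,0],[0,0,0],255]

```text
t: 22.25
eef_pos: [442.2, -313.1, 84.0]
tcp_rot: [-3.141, -0.524, 0.078]
ft_force: [-0.4, -0.1, 0.9]
opening: 0.15
```

arm_command:
  targets:
    - [[0,0,0],[0,0,0],255]
    - [[0,0,0],[0,0,0],255]

```text
t: 22.45
eef_pos: [442.2, -313.1, 84.0]
tcp_rot: [-3.141, -0.524, 0.078]
ft_force: [-0.7, -0.8, 0.5]
opening: 0.142
```

```bash
python3 - <<'E'
from h import *
st()
n=np.array([-.498,-.04,.866]);p=env.state()["eef_pos"]
plan([(p+40*n,None,255),(p+40*n+[0,0,110],None,255),(p+40*n+[0,0,120],[np.pi,0,.08],255)])
E
```

```text
t 22.45 p [ 442.2 -313.1   84. ] rpy [-3.141 -0.524  0.078] F [-0.7 -0.8  0.5] op 0.142 j [-1.    0.45  2.15  1.07  0.53 -0.44]
[[0.0, 0.0, 0.0], [0.0, 0.0, -0.04], 255] rows 0.8
[[0.0, 0.0, 0.0], [0.0551, -0.0, -0.1352], 255] rows 2.2
[[-0.0, -0.524, -0.002], [0.0601, -0.0, -0.1439], 255] rows 3.5
```

arm_command:
  targets:
    - [[0,0,0],[0,0,-0.01],255]
    - [[0,0,0],[0,0,-0.025],255]
    - [[0,0,0],[0,0,-0.04],255]
    - [[0,0,0],[0.015,0,-0.065],255]
    - [[0,0,0],[0.03,0,-0.095],255]
    - [[0,0,0],[0.045,0,-0.12],255]
    - [[0,0,0],[0.055,0,-0.135],255]
    - [[0,0,0],[0.055,0,-0.135],255]

```text
t: 23.25
eef_pos: [422.6, -315.1, 230.2]
tcp_rot: [3.139, -0.525, 0.08]
ft_force: [-0.5, -1.0, -3.8]
opening: 0.148
```

```bash
python3 - <<'E'
from h import *
st()
c=get_calibration("wrist");im,dp=read_camera("wrist");st()
cv2.imwrite("pics/w17.png",im)
p=env.state()["eef_pos"]
plan([(p+[0,0,10],[np.pi,0,.08],255)])
E
```

```text
t 23.25 p [ 422.6 -315.1  230.2] rpy [ 3.139 -0.525  0.08 ] F [-0.5 -1.  -3.8] op 0.148 j [-1.04  0.19  2.01  0.67  0.81  0.02]
t 23.3 p [ 422.2 -314.6  228.5] rpy [ 3.141 -0.524  0.079] F [ 0.8  0.3 -4.4] op 0.142 j [-1.04  0.19  2.01  0.67  0.81  0.01]
[[0.001, -0.524, -0.001], [0.005, 0.0, -0.0087], 255] rows 3.5
```

View pics/w17.png

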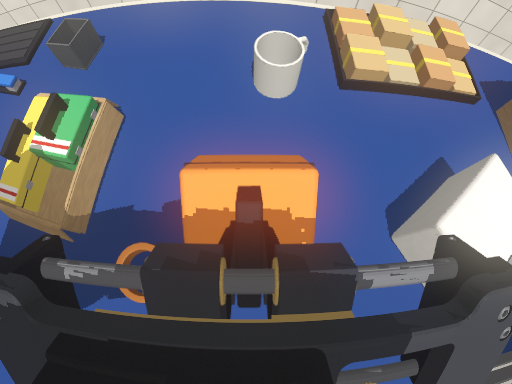

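Lifted without slip. Levelling.

arm_command:
  targets:
    - [[0,-0.1,0],[0.001,0,-0.002],255]
    - [[0,-0.2,0],[0.002,0,-0.004],255]
    - [[0,-0.3,0],[0.003,0,-0.006],255]
    - [[0,-0.4,0],[0.004,0,-0.008],255]
    - [[0,-0.49,0],[0.005,0,-0.009],255]
    - [[0,-0.524,-0.001],[0.005,0,-0.009],255]
    - [[0,-0.524,-0.001],[0.005,0,-0.009],255]
    - [[0,-0.524,-0.001],[0.005,0,-0.009],255]

```text
t: 24.1
eef_pos: [421.8, -314.2, 237.5]
tcp_rot: [-3.139, -0.001, 0.08]
ft_force: [-0.4, 0.5, -2.9]
opening: 0.142
```

```bash
python3 - <<'E'
from h import *
st()
c=get_calibration("wrist");im,dp=read_camera("wrist");st()
P=wcloud(dp,c)[:260];H=cv2.cvtColor(im,cv2.COLOR_BGR2HSV)[:260].reshape(-1,3).astype(int);P=P.reshape(-1,3)
p=env.state()["eef_pos"]
m=(H[:,0]<18)&(H[:,1]>150)&(np.linalg.norm(P[:,:2]-p[:2],axis=1)<75)&(P[:,2]>150)
q=P[m];q=q[q[:,2]>np.percentile(q[:,2],60)-8]
for _ in range(6):
    ce=q.mean(0);n=np.linalg.svd(q-ce)[2][2];n*=np.sign(n[2]);e=(q-ce)@n;q=q[abs(e)<2.5*e.std()]
print("lid normal",n.round(4),"z",ce[2],"exp",p[2]+37-9, cv2.minAreaRect(q[:,:2].astype(np.float32)))
x=np.array([np.cos(.08),np.sin(.08)]);s=(q[:,:2]-p[:2])@x;print("front edge along x",s.max(), "tool-lateral",np.percentile((q[:,:2]-p[:2])@[-x[1],x[0]],[0,100]))
plan([((440,-150,240),[np.pi,0,-.03],255),((466.6,15,210),[np.pi,0,-.133],255)])
E
```

```text
t 24.1 p [ 421.8 -314.2  237.5] rpy [-3.139e+00 -1.000e-03  8.000e-02] F [-0.4  0.5 -2.9] op 0.142 j [-0.77  0.29  1.72  0.    1.14  0.72]
t 24.15 p [ 421.6 -314.5  237.9] rpy [-3.14e+00 -1.00e-03  7.90e-02] F [ 0.6  0.2 -4.5] op 0.147 j [-0.77  0.29  1.72  0.    1.14  0.72]
lid normal [ 0.0079 -0.0019  1.    ] z 264.3191896686648 exp 265.90030797328365 ((437.1346130371094, -314.745849609375), (51.69534683227539, 87.89971923828125), 4.411630630493164)
front edge along x 41.30660830863213 tool-lateral [-45.43958474  42.42627925]
[[-0.002, -0.001, 0.109], [0.0313, -0.1625, -0.0018], 255] rows 3.3
[[-0.002, -0.001, 0.212], [0.0709, -0.3248, 0.0286], 255] rows 3.4
```

arm_command:
  targets:
    - [[0,0,0.03],[0.008,-0.04,0],255]
    - [[0,0,0.06],[0.016,-0.085,0],255]
    - [[0,0,0.1],[0.026,-0.13,0],255]
    - [[0,0,0.13],[0.037,-0.175,0],255]
    - [[0,0,0.16],[0.047,-0.22,0.01],255]
    - [[0,0,0.19],[0.057,-0.265,0.02],255]
    - [[0,0,0.212],[0.067,-0.305,0.029],255]
    - [[0,0,0.212],[0.071,-0.325,0.029],255]

```text
t: 24.95
eef_pos: [466.3, 17.3, 208.9]
tcp_rot: [-3.14, 0.001, -0.133]
ft_force: [0.1, 0.4, -3.1]
opening: 0.144
```

arm_command:
  targets:
    - [[0,0,0],[0,0,0],255]
    - [[0,0,0],[0,0,0],255]

```text
t: 25.15
eef_pos: [466.9, 14.6, 209.8]
tcp_rot: [-3.141, -0.0, -0.132]
ft_force: [-0.6, 0.2, -3.7]
opening: 0.145
```

```bash
python3 - <<'E'
from h import *
st()
im,dp=read_camera("side");cv2.imwrite("pics/s18.png",im)
c=get_calibration("wrist");im,dp=read_camera("wrist");st();cv2.imwrite("pics/w18.png",im)
P=wcloud(dp,c)[:300].reshape(-1,3)
for nm,cx,lo,hi,r in [("green lid",(569,2),84,95,75),("long lid",(534,86),70,79,110),("long bar",(534,86),108,120,60)]:
    q=P[(P[:,2]>lo)&(P[:,2]<hi)&(np.linalg.norm(P[:,:2]-cx,axis=1)<r)]
    if len(q)>5: print(nm,len(q),cv2.minAreaRect(q[:,:2].astype(np.float32)))
plan([((466.3,15,100),[np.pi,0,-.133],255)])
E
```

```text
t 25.15 p [466.9  14.6 209.8] rpy [-3.141 -0.    -0.132] F [-0.6  0.2 -3.7] op 0.145 j [-0.11  0.23  1.89  0.    1.03  1.59]
t 25.25 p [467.1  13.9 209.9] rpy [-3.141 -0.    -0.134] F [-1.   0.3 -2.8] op 0.144 j [-0.11  0.23  1.89  0.    1.03  1.59]
green lid 6905 ((571.3621826171875, 13.760231018066406), (117.50923919677734, 108.77066040039062), 82.28646850585938)
long lid 5564 ((535.7276000976562, 83.8689193725586), (60.99995422363281, 199.33660888671875), 82.35733795166016)
long bar 868 ((534.896484375, 83.97853088378906), (14.953848838806152, 64.96118927001953), 82.07998657226562)
[[-0.001, -0.0, -0.001], [-0.001, -0.001, 0.1099], 255] rows 2.2
```

View pics/w18.png

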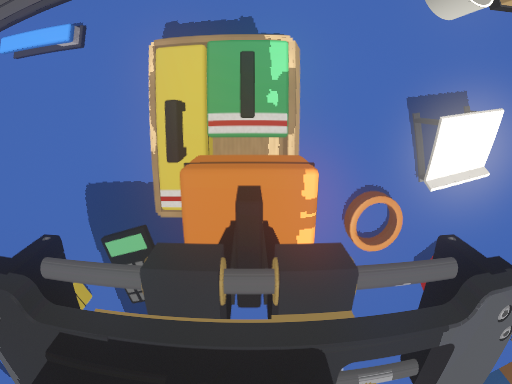

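View pics/s18.png

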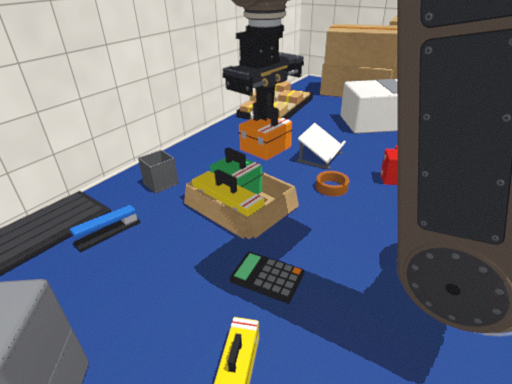

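```bash
python3 - <<'E'
from h import *
st()
c=get_calibration("wrist");im,dp=read_camera("wrist")
P=wcloud(dp,c)[:300];H=cv2.cvtColor(im,cv2.COLOR_BGR2HSV)[:300].astype(int).reshape(-1,3);P=P.reshape(-1,3)
ca,sa=np.cos(-.133),np.sin(-.133)
L=(P[:,:2]-[528,39])@np.array([[ca,-sa],[sa,ca]])
g=(abs(H[:,0]-70)<15)&(H[:,1]>120)&(P[:,2]>84)&(P[:,2]<96)
y=(abs(H[:,0]-28)<6)&(H[:,1]>120)&(P[:,2]>68)&(P[:,2]<80)
for nm,m in (("green",g),("yellow",y)):
    q=L[m];print(nm,m.sum(),np.percentile(q,[.5,50,99.5],axis=0).round(1).tolist(),cv2.minAreaRect(P[m][:,:2].astype(np.float32)))
rim=(P[:,2]>57)&(P[:,2]<63)&(abs(L[:,0])<90)&(L[:,1]<-60)&(L[:,1]>-100)
print("right rim y",np.percentile(L[rim][:,1],[1,50,99]))
rim=(P[:,2]>57)&(P[:,2]<63)&(abs(L[:,0])<90)&(L[:,1]>70)&(L[:,1]<100)
print("left rim y",np.percentile(L[rim][:,1],[1,50,99]))
E
```

```text
t 25.25 p [467.1  13.9 209.9] rpy [-3.141 -0.    -0.134] F [-1.   0.3 -2.8] op 0.144 j [-0.11  0.23  1.89  0.    1.03  1.59]
green 1810 [[25.7, -76.8], [68.7, -49.4], [100.2, 1.5]] ((582.9263916015625, -1.7886543273925781), (87.56684112548828, 81.22943115234375), 82.2042007446289)
yellow 5162 [[-96.1, 15.5], [37.3, 41.9], [99.1, 74.6]] ((534.966796875, 83.66305541992188), (60.502437591552734, 197.8594512939453), 82.56324768066406)
right rim y [-90.37632757 -85.38523413 -81.4510637 ]
left rim y [79.84114658 83.71314755 88.77785426]
```

arm_command:
  targets:
    - [[0,0,0],[-0.001,-0.001,0.03],255]
    - [[0,0,0],[-0.001,-0.001,0.06],255]
    - [[0,0,0],[-0.001,-0.001,0.085],255]
    - [[0,0,0],[-0.001,-0.001,0.105],255]
    - [[0,0,0],[-0.001,-0.001,0.12],255]
    - [[0,0,0],[-0.001,-0.001,0.135],255]
    - [[0,0,0],[-0.001,-0.001,0.15],255]
    - [[0,0,0],[-0.001,-0.001,0.158],255]

```text
t: 26.1
eef_pos: [466.2, 15.1, 51.0]
tcp_rot: [-3.141, 0.001, -0.134]
ft_force: [0.3, 0.4, -3.6]
opening: 0.146
```

```bash
python3 - <<'E'
from h import *
im,dp=read_camera("side");cv2.imwrite("pics/s19.png",im);st()
plan([((466.3,15,44),[np.pi,0,-.133],255)])
E
```

```text
t 26.15 p [465.9  15.3  50.4] rpy [-3.141e+00  2.000e-03 -1.340e-01] F [-0.4 -0.6 -4.7] op 0.148 j [-0.11  0.46  2.07  0.    0.61  1.6 ]
[[-0.0, 0.002, -0.001], [0.0005, 0.0002, 0.0064], 255] rows 0.1
```

arm_command:
  targets:
    - [[0,0,0],[0,0,0.003],255]
    - [[0,0,0],[0,0,0.005],255]
    - [[0,0,0],[0,0,0.006],255]
    - [[0,0,0],[0,0,0.006],255]

```text
t: 26.55
eef_pos: [466.5, 16.0, 46.1]
tcp_rot: [-3.141, -0.001, -0.133]
ft_force: [0.5, 0.5, -3.6]
opening: 0.145
```

arm_command:
  targets:
    - [[0,0,0],[0,0,0.001],255]
    - [[0,0,0],[0,0,0.002],255]
    - [[0,0,0],[0,0,0.002],255]

```text
t: 26.85
eef_pos: [466.4, 16.0, 43.9]
tcp_rot: [-3.141, -0.0, -0.133]
ft_force: [0.1, -0.1, -3.2]
opening: 0.144
```

arm_command:
  targets:
    - [[0,0,0],[0,0,0.001],255]
    - [[0,0,0],[0,0,0.002],255]
    - [[0,0,0],[0,0,0.002],255]

```text
t: 27.15
eef_pos: [466.5, 16.0, 43.6]
tcp_rot: [-3.141, -0.001, -0.133]
ft_force: [-8.4, -0.1, 29.5]
opening: 0.144
```

arm_command:
  targets:
    - [[0,0,0],[0,0,-0.002],255]
    - [[0,0,0],[0,0,-0.002],255]

```text
t: 27.35
eef_pos: [466.6, 16.0, 44.1]
tcp_rot: [-3.141, -0.001, -0.133]
ft_force: [-0.4, -0.8, -3.3]
opening: 0.144
```

arm_command:
  targets:
    - [[0,0,0],[0,0,0.0005],155]
    - [[0,0,0],[0,0,0.0005],155]
    - [[0,0,0],[0,0,0.0005],155]
    - [[0,0,0],[0,0,0.0005],155]
    - [[0,0,0],[0,0,0.0005],155]
    - [[0,0,0],[0,0,-0.04],155]
    - [[0,0,0],[0,0,-0.09],155]
    - [[0,0,0],[0,0,-0.14],155]

```text
t: 28.15
eef_pos: [465.9, 16.0, 185.4]
tcp_rot: [-3.141, 0.001, -0.133]
ft_force: [0.9, -0.1, -0.8]
opening: 0.392
```

arm_command:
  targets:
    - [[0,0,0],[0,0.05,-0.05],155]
    - [[0,0,0],[0,0.1,-0.1],155]
    - [[0,0,0],[0,0.15,-0.13],155]
    - [[0,0,0],[0,0.2,-0.13],155]
    - [[0,0,0],[0,0.25,-0.13],155]
    - [[0,0,0],[0,0.25,-0.13],155]
    - [[0,0,0],[0,0.25,-0.13],155]

```text
t: 28.85
eef_pos: [432.7, -235.9, 314.1]
tcp_rot: [3.141, -0.001, -0.137]
ft_force: [-0.3, 0.3, 0.3]
opening: 0.393
```

```bash
python3 - <<'E'
from h import *
st()
im,dp=read_camera("side");cv2.imwrite("pics/s20.png",im)
im,dp=read_camera("top");cv2.imwrite("pics/t20.png",im)
P=cloud(dp,get_calibration("top")).reshape(-1,3)
ca,sa=np.cos(-.133),np.sin(-.133)
L=(P[:,:2]-[528,42])@np.array([[ca,-sa],[sa,ca]])
H=cv2.cvtColor(im,cv2.COLOR_BGR2HSV).astype(int).reshape(-1,3)
I=(abs(L[:,0])<106)&(abs(L[:,1])<81)
for nm,h,lo,hi in (("green",70,80,100),("yellow",28,65,85),("orange",12,60,80)):
    m=I&(abs(H[:,0]-h)<(12 if h==70 else 6))&(H[:,1]>140)&(P[:,2]>lo)&(P[:,2]<hi)
    q=P[m];
    A=np.c_[q[:,:2]-q[:,:2].mean(0),np.ones(len(q))];s=np.linalg.lstsq(A,q[:,2],rcond=None)[0]
    print(nm,m.sum(),"z",np.median(q[:,2]).round(1),"slope",s[:2].round(3),np.percentile(L[m],[1,99],axis=0).round(0).tolist())
cv2.imwrite("pics/t20c.png",cv2.resize(im[100:290,120:400],(800,543),interpolation=cv2.INTER_CUBIC))
E
```

```text
t 28.85 p [ 432.7 -235.9  314.1] rpy [ 3.141e+00 -1.000e-03 -1.370e-01] F [-0.3  0.3  0.3] op 0.393 j [-0.63  0.18  1.66 -0.    1.3   1.07]
green 417 z 90.5 slope [-0.005  0.006] [[-8.0, -76.0], [99.0, 9.0]]
yellow 841 z 75.6 slope [-0.002  0.005] [[-98.0, 17.0], [98.0, 76.0]]
orange 391 z 70.2 slope [ 0.    -0.002] [[-100.0, -76.0], [-18.0, 12.0]]
```

View pics/t20c.png

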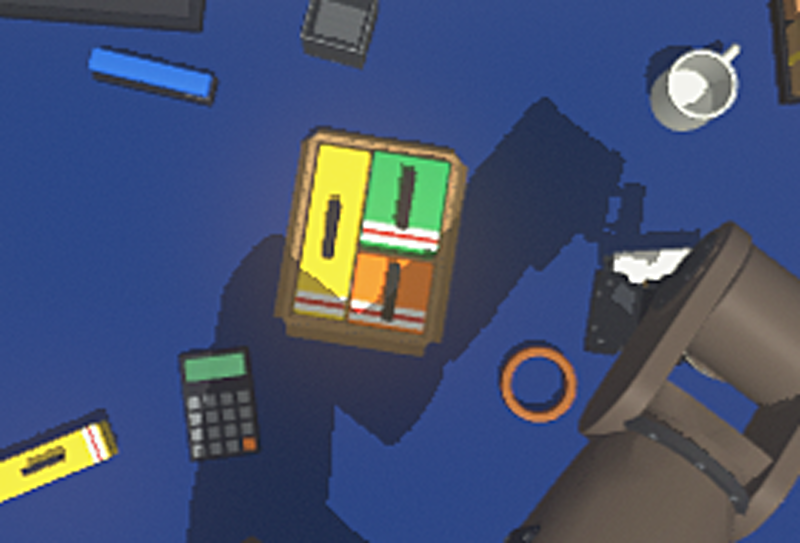

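View pics/s20.png

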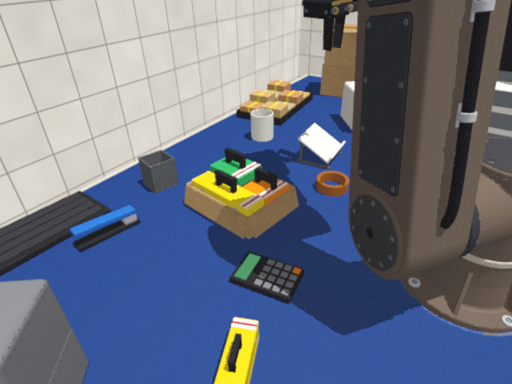

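The three lids sit at 90.5, 75.6 and 70.2 mm, against 90, 75 and 70 mm expected, and all are level. The bystanders haven't moved and the robot is clear, so I'm handing in the job.

```bash
python3 -c "
from cell import env
print(env.job_done())"
```

```text
the job is handed in; nothing more can be done
None
```

All three cases are in the carton, flat on its floor with grip bars up. The long yellow case lies along the carton's +y wall. Green (+x end) and orange (-x end) stand side by side next to it. I handed in at about 29 s of the 72 s allowed.

**Last checks**
- **Seating:** the lids measured 75.6 mm (yellow), 90.5 mm (green) and 70.2 mm (orange) above the table. Expected heights were 75, 90 and 70 mm. Slopes were 0.006 or less.
- **Surroundings:** in the last top and side pictures, the tape roll, calculator, stapler, mug and pen box looked to be where they started. I checked this by eye only. The gripper was clear of everything.

**What went wrong or disagreed**
- **First grasp missed:** the fingers closed above the yellow case's bar without moving the case. Both the side and wrist cameras showed the real fingertips about 37 mm short of the reported TCP. I corrected for that on every later grasp.
- **Camera offset:** the top and wrist cameras disagreed by about 2–4 mm in y. I used values in between, checked against the first successful grasp.
- **Orange touchdown:** the downward push on the orange case reached about 33 N for a moment (30 N at the wrist). I backed off before releasing.

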